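Reset and clamp the stop fence of a culture-plate stage

TASK

Slide the blue stop fence along its slots until its white pointer lines up with the red mark on the stage. Then lift the T-key with the red crossbar from its sloping rest, stand it upright and fully down over the square head of the brass clamp bolt and let go, then take it afresh and turn the bolt clockwise with it until it is tight against its stop. Leave the fence on the mark and the key standing upright on the bolt, and do not shove the dish on the stage, the stack of dishes, the bottle or the jar.

Things in the scene. Friction and masses are not known exactly. Their poses are not given: they have to be found in the camera images.
- stage: Fixed grey base plate of the inspection stage on the counter, 170 (x) x 350 (y) x 12 mm, origin at the centre of its underside. Its y axis is the sliding direction of the fence. A steel end cheek (10 mm thick, top 25 mm above the counter) is at its +y end. A guide pin for the fence stands at x -35, y -75 mm, its head 24.5 mm above the counter.
- mark: Fixed red tab, 16 x 6 (along y) x 16 mm high, on the counter against the stage's +x edge; origin at the centre of its underside, axes parallel to the stage's. The fence must be slid so that its pointer has the same y as this tab in the stage's axes. It always lies 15 to 60 mm further along the stage's +y than the pointer is at the start.
- fence (a joint): Travel of the blue slotted stop fence along the stage's +y axis, 0 to 0.07 m. It drags with about 3 N of friction and stays where it is left.
- fence_top (a point): Middle of the top edge of the fence's upright flange, 63 mm above the counter. The flange is 10 mm thick (along the stage's y), 120 mm long (along x), and rises 45 mm above the 6 mm thick slotted foot, which reaches 130 mm to the -y side of it. It can be pinched from above across its thickness.
- fence_pointer (a point): Tip of the white pointer at the +x end of the fence, at mid-thickness of the flange (same y as fence_top in the stage's axes).
- bolt (a joint): Turn of the clamp bolt in rad, growing clockwise seen from above; 1.4 is the hard stop where it is tight. It starts at 0.1 to 0.5 and needs about 0.12 N m to turn; at the stop the torque rises sharply.
- bolt_seat (a point): Centre of the top face of the bolt's washer (40 mm across), 22.5 mm above the counter, on which the key's foot comes to rest. The brass square head above it is 18 x 18 mm and 12 mm high, topped by a 12 x 12 mm nose 4.5 mm high: 16.5 mm above the washer in all. The point's x and y axes are square to the faces of the head and turn with the bolt.
- rest: Fixed grey sloping rest, base 170 (x) x 90 x 10 mm, origin under its centre. The key lies in it 45 degrees from vertical, crossbar end up and towards the rest's +x. Cheeks flank the socket (up to 34 mm from the foot) and the shaft from 125 to 143 mm; between 40 and 120 mm the shaft is free all round. The key lifts straight up out of it.
- key: Loose T-key, 164 mm long, 0.24 to 0.38 kg. Origin at the centre of its foot (open socket mouth); z along the shaft to the crossbar, y along the crossbar; in the rest x points down and ahead. Socket 30 x 30 mm, 32 long, square hole 21 x 21, 22 deep, faces square to x and y; shaft 14 x 14; red crossbar (meant for turning) 100 x 14 x 14, centre 157 mm from the foot. Mass centre 77 mm up.
- dish: Closed clear petri dish with amber filling, 94 mm across, 15.5 mm high, loose on the stage near its +y end; origin at the centre of its underside. Leave alone.
- stack: Loose stack of four petri dishes, 90 mm across, 58 mm high, origin under its centre. Leave alone.
- amber: Loose amber bottle, 64 mm across, 150 mm high, origin under its centre. Leave alone.
- jar: Loose glass jar with white lid, 70 mm across, 80 mm high, origin under its centre. Leave alone.
Things that resemble listed ones, but are neither listed nor needed, are in the scene too. Leave any green or turquoise look-alike of the rest alone.

How it is judged:
By the outcome, as a careful person would: the job done as asked, in the order asked, and still so for the second after the job is handed in, with the robot touching nothing.
It also fails if it takes over 72 s, if anything falls off the work surface, if the arm or the gripper's body presses on something with over 40 N, if the wrist force passes 120 N, or if a joint passes its speed limit or range.

ROBOT

A 6-joint arm with a two-finger parallel gripper is mounted at the origin on the work surface. World frame = base frame: x ahead of the robot, y to its left, z up, the work surface at z = 0. Lengths are in m, angles in rad, forces in N, time in s.
With the tool pointing down it reaches from about 0.375 to 0.975 m from the base axis. Payload 3.8 kg.
Tool frame: the origin (TCP) lies between the finger pads; the fingertips stand 14 mm ahead of it and the grasp point (between the pads) lies 5 mm behind it; z points along the fingers, y is the line along which they close (so a half turn about z gives the same grasp; the last joint's range is limited). The gripper opens to 88 mm and grips with 3 to 60 N. Pads are 18 mm wide; open, the fingers measure 123 mm over their backs; the gripper's body (75 mm by 187 mm) begins 45 mm behind the grasp point.
Start: joints at [1.198, 0.264, 1.604, -0, 1.274, -0.037], TCP at [0.222, 0.637, 0.253] pointing down, gripper open.
Joint ranges: [-2.63, 2.63], [-0.94, 2.18], [0.31, 2.57], [-1.31, 4.45], [0, 2.66], [-2.55, 2.55]. Speed limits (rad/s): [2.57, 2.57, 3.14, 3.14, 3.14, 3.14].

INTERFACE

Orientations are given as a 3x3 rotation matrix whose columns are the frame's x, y, z axes.
In Python, from station import r, grab_frame, calibration, look_for gives the robot as it stands.
- The arm moves only by the tool jog_arm, never from a script. Its argument "plan" is a list of rows, each a list of 7 numbers: the turn, a rotation vector about the tool's x, y, z in degrees, then the shift along the tool's x, y, z in mm, then the opening, from 0 (shut) to 1 (fully open). In form: [[wx, wy, wz, x, y, z, jaw], ...]. A call has exactly 5 rows; each row shifts and turns the commanded pose from where the row before left it, along the tool's axes as they then stand; what a row does not reach is not made up. A row lasts 1/12 s, in which the tool goes at most 41.7 mm and 7.16 degrees, less where a joint would pass 70% of its speed; a pose out of reach is approached as far as the arm can. A call is refused whole if a number of a shift passes 41.7 or a number of a turn 7.16, either way. A call with a gripper value outside its range is refused whole. The fingers move at their own pace and stop on an object; "force" is the grip in N (left out, the last holds). Time passes only in rows, so rows that do not move let the fingers close, or fill a call up. It gives the time, the measured TCP pose, the force, the opening and the grip force at its end, in the units of the state.
- r.state(): the state, without advancing time (a new reading comes with each control period).
- grab_frame(name): name is "scene" or "top" or "wrist"; returns the picture (480x640x3 uint8, red, green, blue); there is no depth.
- calibration(name): a dict with "vertical_fov" (degrees; the focal length in pixels is half the picture's height over the tangent of half this angle, whatever the lens; pixels are square), "cx", "cy" (the principal point, pixels), "D" ([k1, k2, p1, p2, k3] as OpenCV has them; the pictures are not rectified), "R" (3x3) and "t" (3): a world point X has camera coordinates R X + t. Camera axes: x right, y down, z forward; pixel columns grow to the right and rows downward; lengths in m; the calibration is good to about 2 mm. A picture is of the moment at which its call begins: read the wrist's pose just before it. calibration takes no time and is no camera call; for the wrist camera it gives the pose at the moment of the call.
- r.sign_off(): hands the job in; it is judged then, once.
Trained networks look in the newest picture that a camera, given by its name, has taken for a name from the list of things; names that differ only in an ending like _2 or _b are one class to them, and where a whole thing is asked for, a point or a joint stands for the part that bears it (a point fixed in the world has none). Each returns a list of dicts, best first, with "p" (0 to 1); they miss things now and then, are a little off and sometimes report something else, mostly with a low value. They report only what shows in the picture. A call takes as long as a camera call. They do not tell look-alikes from the thing itself.
- look_for(target, camera): "centre" ([x, y, z] in m, in world coordinates, good to about 4 mm: the middle of the surface that is visible of it).
The state is a dict: "time_s": time; "joint_pos": joint angles; "dq": joint speeds; "joint_torque": joint torques, N m; "ee_pos": TCP position; "tcp_rot": TCP orientation; "contact_force": force on the tool from outside, world axes, zero at the start; "wrist_torque": the same for the moment, N m; "grip_width": finger opening in m; "finger_force": force on a finger pad.
Only numpy, scipy, OpenCV 4.12 (cv2) and the standard library are available. Lean on these libraries where they do the work, as an engineer would, in place of code of your own. Each camera call takes 0.05 s, during which the arm holds its last target. There are 200 camera calls.

## Working session

There is one attempt and no reset: what is moved stays moved. The work goes in short steps, Python scripts to look and compute and a tool call to move; the robot and the scene stay as the last step left them, time stands still between calls to the robot, and variables do not carry over. Pictures are saved under pics/ and viewed, at most 10 in all, crops included, and the job is handed in when it is done.

Besides the shell and the picture viewer there is one more tool, called after "Emit:" as name([rows], argument=value, ...), one row to a line, values as JSON. jog_arm: Moves the arm, as the interface text tells. Its arguments: {"type":"object","properties":{"plan":{"type":"array","items":{"type":"array","items":{"type":"number"}}},"force":{"type":"number"}},"required":["plan"]}

```bash
mkdir -p pics
cat > h.py <<'E'
import numpy as np, cv2
from station import r, grab_frame, calibration, look_for
def K(c):
    f=240/np.tan(np.radians(c["vertical_fov"])/2)
    return np.array([[f,0,c["cx"]],[0,f,c["cy"]],[0,0,1]])
def proj(c,X):
    X=np.asarray(X,float).reshape(-1,3)
    rv,_=cv2.Rodrigues(np.array(c["R"]))
    return cv2.projectPoints(X,rv,np.array(c["t"],float),K(c),np.array(c["D"],float))[0].reshape(-1,2)
def back(c,uv,z):
    "pixels to world at height z"
    n=cv2.undistortPoints(np.array(uv,float).reshape(-1,1,2),K(c),np.array(c["D"],float)).reshape(-1,2)
    R=np.array(c["R"]);t=np.array(c["t"])
    o=-R.T@t; d=np.c_[n,np.ones(len(n))]@R
    return o+d*((z-o[2])/d[:,2])[:,None]
def save(img,name): cv2.imwrite("pics/"+name,cv2.cvtColor(img,cv2.COLOR_RGB2BGR))
E
python3 - <<'E'
from h import *
for n in("scene","top"):
    im=grab_frame(n);save(im,n+"0.png")
    for t in("stage","mark","fence","fence_top","fence_pointer","bolt","bolt_seat","rest","key","dish","stack","amber","jar"):
        for d in look_for(t,n)[:3]:
            print(n,t,round(d["p"],2),np.round(d["centre"],3),proj(calibration(n),d["centre"]).round()[0])
print(r.state())
E
```

```text
scene stage 0.83 [ 0.563 -0.168  0.01 ] [230. 235.]
scene mark 0.28 [ 0.563 -0.166  0.01 ] [231. 234.]
scene fence 0.69 [ 0.537 -0.195  0.019] [228. 225.]
scene fence_top 0.58 [ 0.541 -0.198  0.018] [226. 226.]
scene fence_top 0.52 [ 0.57  -0.227  0.025] [212. 226.]
scene fence_pointer 0.57 [ 0.538 -0.198  0.017] [227. 226.]
scene bolt 0.56 [ 0.569 -0.232  0.026] [211. 225.]
scene rest 0.91 [0.337 0.369 0.012] [432. 243.]
scene rest 0.91 [0.359 0.606 0.096] [523. 243.]
scene key 0.91 [0.557 0.296 0.147] [384. 233.]
scene key 0.67 [ 0.535 -0.418  0.07 ] [166. 193.]
scene key 0.56 [ 0.559 -0.166  0.01 ] [232. 234.]
scene dish 0.8 [ 0.551 -0.045  0.03 ] [268. 237.]
scene stack 0.59 [0.77  0.186 0.063] [305. 296.]
scene stack 0.49 [ 0.569 -0.233  0.025] [210. 226.]
scene amber 0.81 [ 0.533 -0.417  0.07 ] [167. 193.]
scene jar 0.69 [0.543 0.457 0.059] [445. 277.]
scene jar 0.66 [ 0.538 -0.196  0.02 ] [227. 225.]
top stage 0.55 [ 0.518 -0.179  0.01 ] [390. 244.]
top mark 0.33 [ 0.538 -0.053  0.028] [353. 235.]
top mark 0.31 [0.752 0.175 0.056] [286. 169.]
top fence 0.56 [ 0.528 -0.23   0.0
[... 813 characters left out ...]
1.27369030e+00, -3.68959226e-02]), 'dq': array([-0.00087184,  0.00089886, -0.00056332, -0.00073204,  0.00037411,
       -0.00065936]), 'joint_torque': array([-1.30444282e-04, -5.02047229e+01, -3.57246530e+01,  7.29655987e-02,
        1.84492569e-02, -8.35711745e-06]), 'ee_pos': array([0.22243418, 0.63731177, 0.2526969 ]), 'tcp_rot': array([[-9.44151499e-01,  3.29511680e-01,  1.63573921e-05],
       [ 3.29511680e-01,  9.44151499e-01, -1.11913376e-05],
       [-1.91315327e-05, -5.17636639e-06, -1.00000000e+00]]), 'contact_force': array([-0.95944653, -0.44412386,  0.07915076]), 'wrist_torque': array([ 0.01527677, -0.01327712,  0.01682766]), 'finger_force': 0.0, 'grip_width': 0.0882152366035102}
```

View pics/scene0.png

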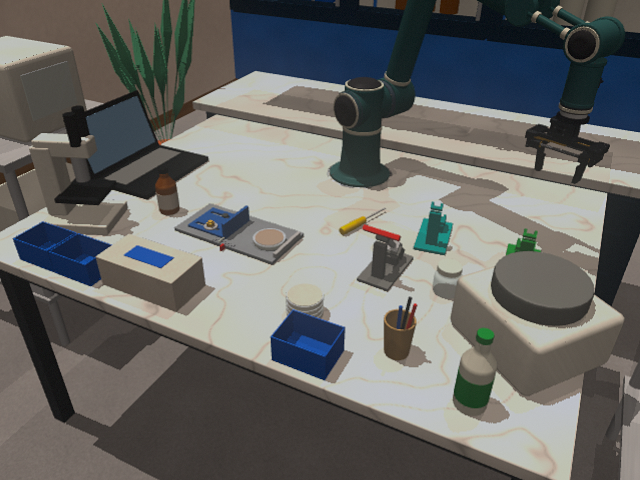

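View pics/top0.png

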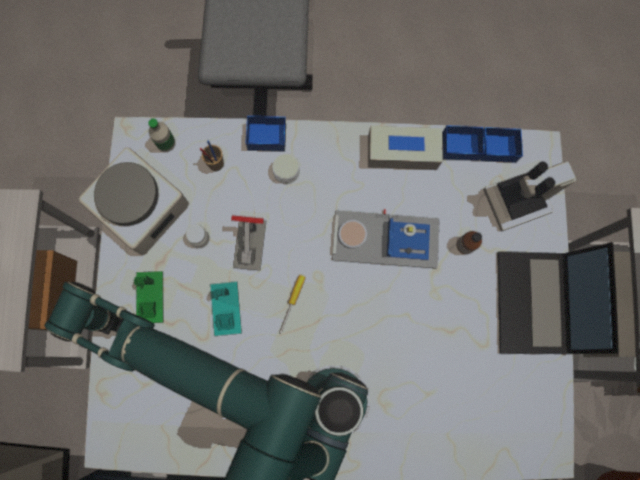

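```bash
cat >> h.py <<'E'
from scipy.linalg import logm, expm
from scipy.spatial.transform import Rotation as Rot
def T(R,p):
    M=np.eye(4);M[:3,:3]=R;M[:3,3]=p;return M
def plan(R,p,n=None,R0=None,p0=None):
    "equal rows (screw motion) from here to pose R,p; prints row and row count"
    s=r.state()
    A=T(s["tcp_rot"] if R0 is None else R0, s["ee_pos"] if p0 is None else p0)
    D=np.linalg.inv(A)@T(R,p)
    if n is None:
        ang=np.degrees(np.linalg.norm(Rot.from_matrix(D[:3,:3]).as_rotvec()))
        n=int(5*np.ceil(max(np.linalg.norm(D[:3,3])*1e3/38,ang/6.8)/5))
    d=expm(np.real(logm(D))/n)
    print(n,"rows of",Rot.from_matrix(d[:3,:3]).as_rotvec(degrees=True).round(2),(d[:3,3]*1e3).round(2))
def down(yaw,tilt=0):
    "tool down, tool y at azimuth yaw (deg), tipped by tilt so that z leans to azimuth yaw-90"
    y=np.radians(yaw);yv=np.array([np.cos(y),np.sin(y),0]);h=np.array([np.sin(y),-np.cos(y),0])
    t=np.radians(tilt);z=np.sin(t)*h-np.cos(t)*np.array([0,0,1])
    return np.c_[np.cross(yv,z),yv,z]
E
python3 - <<'E'
from h import *
c=calibration("wrist");s=r.state();R=np.array(c["R"]);o=-R.T@np.array(c["t"])
print(s["tcp_rot"].T@(o-s["ee_pos"]), (s["tcp_rot"].T@R.T).round(3),c["vertical_fov"])
print(down(90).round(2),down(90,45).round(2))
plan(down(90),[0.45,0.28,0.35])
plan(down(92),[0.45,-0.17,0.35],R0=down(90),p0=[.45,.28,.35])
E
```

```text
[ 0.08559572 -0.00015124 -0.13099861] [[ 0.    -0.947 -0.322]
 [ 1.     0.     0.001]
 [-0.001 -0.322  0.947]] 68.17005617699498
[[-1.  0.  0.]
 [ 0.  1. -0.]
 [-0.  0. -1.]] [[-0.71  0.    0.71]
 [ 0.    1.   -0.  ]
 [-0.71  0.   -0.71]]
15 rows of [-0.    0.   -1.28] [-19.26 -20.83  -6.49]
15 rows of [ 0.    0.   -0.13] [  0.49 -30.     0.  ]
```

Emit:
jog_arm([
  [0,0,-1.3,-19.3,-20.8,-4,1],
  [0,0,-1.3,-19.3,-20.8,-4,1],
  [0,0,-1.3,-19.3,-20.8,-4,1],
  [0,0,-1.3,-19.3,-20.8,-4,1],
  [0,0,-1.3,-19.3,-20.8,-4,1],
])

```text
time_s: 1.82
ee_pos: [0.2853, 0.5089, 0.2729]
tcp_rot: [[-0.976, 0.219, 0.0], [0.219, 0.976, 0.0], [-0.0, 0.0, -1.0]]
contact_force: [0.0, -0.2, 0.1]
grip_width: 0.0884
finger_force: 0.0
```

Emit:
jog_arm([
  [0,0,-1.3,-19.3,-20.8,-4,1],
  [0,0,-1.3,-19.3,-20.8,-4,1],
  [0,0,-1.3,-19.3,-20.8,-4,1],
  [0,0,-1.3,-19.3,-20.8,-4,1],
  [0,0,-1.3,-19.3,-20.8,-4,1],
])

```text
time_s: 2.23
ee_pos: [0.3622, 0.3895, 0.2932]
tcp_rot: [[-0.994, 0.107, 0.0], [0.107, 0.994, 0.0], [-0.0, 0.0, -1.0]]
contact_force: [0.5, -0.0, 0.8]
grip_width: 0.0881
finger_force: 0.0
```

Emit:
jog_arm([
  [0,0,-1.3,-19.3,-20.8,-4,1],
  [0,0,-1.3,-19.3,-20.8,-4,1],
  [0,0,-1.3,-19.3,-20.8,-4,1],
  [0,0,-1.3,-19.3,-20.8,-4,1],
  [0,0,-1.3,-19.3,-20.8,-4,1],
])

```text
time_s: 2.65
ee_pos: [0.452, 0.2797, 0.3132]
tcp_rot: [[-1.0, -0.006, 0.001], [-0.006, 1.0, 0.0], [-0.001, 0.0, -1.0]]
contact_force: [-1.0, 0.6, -0.1]
grip_width: 0.0882
finger_force: 0.0
```

Run:
```python
from h import *
s=r.state();print(s["time_s"],s["ee_pos"],s["tcp_rot"].round(3))
c=calibration("wrist");im=grab_frame("wrist");save(im,"w1.png");np.savez("w1.npz",R=c["R"],t=c["t"])
for t in("rest","key"):
    for d in look_for(t,"wrist")[:3]: print(t,round(d["p"],2),np.round(d["centre"],3),proj(c,d["centre"]).round()[0])
```

```text
2.65 [0.45198992 0.27969628 0.31323711] [[-1.    -0.006  0.001]
 [-0.006  1.     0.   ]
 [-0.001  0.    -1.   ]]
rest 0.94 [0.302 0.354 0.008] [382.  65.]
rest 0.83 [0.308 0.602 0.008] [588.  80.]
rest 0.79 [0.498 0.282 0.008] [317. 231.]
key 0.89 [0.524 0.291 0.132] [326. 294.]
```

View pics/w1.png

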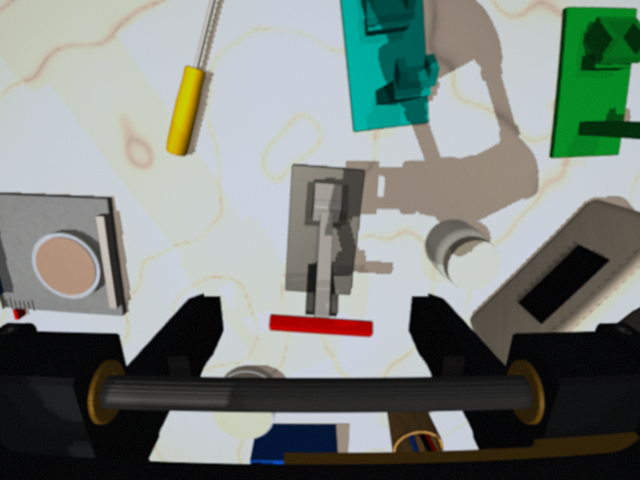

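Run:
```python
from h import *
c=calibration("wrist");z=np.load("w1.npz");c["R"],c["t"]=z["R"],z["t"]
P=back(c,[(292,164),(364,170),(286,290)],0.010);print(P.round(4))
print(np.linalg.norm(P[0]-P[1]),np.linalg.norm(P[0]-P[2]))
im=cv2.cvtColor(cv2.imread("pics/w1.png"),cv2.COLOR_BGR2HSV)
m=((im[...,1]>170)&((im[...,0]<6)|(im[...,0]>174))&(im[...,2]>120)).astype(np.uint8);m[:300]=0;m[345:]=0;m[:,:240]=0;m[:,400:]=0
ys,xs=np.nonzero(m);rect=cv2.minAreaRect(np.c_[xs,ys].astype(np.float32));b=cv2.boxPoints(rect);print(b.round(1))
for zz in(.12,.13,.14,.15):
    Q=back(c,b,zz);print(zz,Q.mean(0).round(4),[np.linalg.norm(Q[i]-Q[(i+1)%4]).round(4) for i in range(2)])
x=cv2.imread("pics/w1.png")[140:345,250:400];cv2.imwrite("pics/w1c.png",cv2.resize(x,None,fx=3.9,fy=2.9*1,interpolation=cv2.INTER_CUBIC) if 0 else cv2.resize(x,None,fx=2.9,fy=2.9,interpolation=cv2.INTER_CUBIC))
```

```text
[[0.413  0.2517 0.01  ]
 [0.4196 0.3388 0.01  ]
 [0.5808 0.241  0.01  ]]
0.08741069628682406 0.16818234308745617
[[269.5 329.1]
 [270.5 314.6]
 [371.8 321.4]
 [370.8 335.9]]
0.12 [0.5676 0.2865 0.12  ] [np.float64(0.0175), np.float64(0.1062)]
0.13 [0.5614 0.2863 0.13  ] [np.float64(0.017), np.float64(0.1029)]
0.14 [0.5552 0.2861 0.14  ] [np.float64(0.0165), np.float64(0.0996)]
0.15 [0.549  0.2859 0.15  ] [np.float64(0.0159), np.float64(0.0963)]
```

View pics/w1c.png

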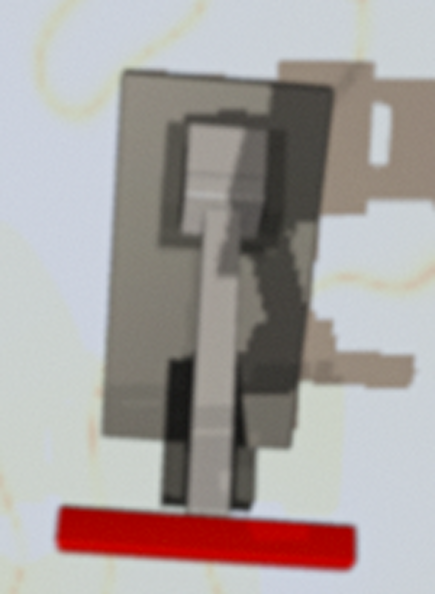

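Emit:
jog_arm([
  [0,0,0,-0.5,-30,5,1],
  [0,0,0,-0.5,-30,5,1],
  [0,0,0,-0.5,-30,5,1],
  [0,0,0,-0.5,-30,5,1],
  [0,0,0,-0.5,-30,5,1],
])

```text
time_s: 3.22
ee_pos: [0.4537, 0.1309, 0.2873]
tcp_rot: [[-1.0, -0.006, -0.0], [-0.006, 1.0, 0.001], [0.0, 0.001, -1.0]]
contact_force: [0.5, 0.5, -0.6]
grip_width: 0.088
finger_force: 0.0
```

Emit:
jog_arm([
  [0,0,0,-0.5,-30,5,1],
  [0,0,0,-0.5,-30,5,1],
  [0,0,0,-0.5,-30,5,1],
  [0,0,0,-0.5,-30,5,1],
  [0,0,0,-0.5,-30,5,1],
])

```text
time_s: 3.63
ee_pos: [0.4573, -0.0192, 0.2624]
tcp_rot: [[-1.0, -0.006, 0.0], [-0.006, 1.0, 0.001], [-0.0, 0.001, -1.0]]
contact_force: [0.6, 0.7, -0.3]
grip_width: 0.088
finger_force: 0.0
```

Emit:
jog_arm([
  [0,0,0,-0.5,-30,5,1],
  [0,0,0,-0.5,-30,5,1],
  [0,0,0,-0.5,-30,5,1],
  [0,0,0,-0.5,-30,5,1],
  [0,0,0,-0.5,-30,5,1],
])

```text
time_s: 4.05
ee_pos: [0.4609, -0.1692, 0.2374]
tcp_rot: [[-1.0, -0.005, 0.0], [-0.005, 1.0, 0.001], [-0.0, 0.001, -1.0]]
contact_force: [0.5, 0.2, -0.2]
grip_width: 0.0878
finger_force: 0.0
```

Emit:
jog_arm([
  [0,0,0,0,0,0,0.5],
  [0,0,0,0,0,0,0.5],
  [0,0,0,0,0,0,0.5],
  [0,0,0,0,0,0,0.5],
  [0,0,0,0,0,0,0.5],
])

```text
time_s: 4.47
ee_pos: [0.4612, -0.1676, 0.2379]
tcp_rot: [[-1.0, -0.006, 0.0], [-0.006, 1.0, 0.0], [-0.0, 0.0, -1.0]]
contact_force: [-0.6, 0.9, 1.1]
grip_width: 0.0572
finger_force: 0.0
```

Run:
```python
from h import *
s=r.state();print(s["time_s"],s["ee_pos"],s["tcp_rot"].round(3))
c=calibration("wrist");im=grab_frame("wrist");save(im,"w2.png");np.savez("w2.npz",R=c["R"],t=c["t"])
for t in("mark","fence_top","fence_pointer","bolt_seat","dish"):
    for d in look_for(t,"wrist")[:2]: print(t,round(d["p"],2),np.round(d["centre"],3),proj(c,d["centre"]).round()[0])
```

```text
4.4667 [ 0.46115678 -0.16764155  0.2379482 ] [[-1.    -0.006  0.   ]
 [-0.006  1.     0.   ]
 [-0.     0.    -1.   ]]
fence_top 0.82 [ 0.514 -0.224  0.016] [262. 260.]
fence_pointer 0.76 [ 0.516 -0.221  0.022] [264. 264.]
fence_pointer 0.46 [ 0.504 -0.413  0.082] [ 47. 273.]
bolt_seat 0.88 [ 0.555 -0.232  0.021] [255. 296.]
bolt_seat 0.28 [ 0.619 -0.159  0.014] [321. 343.]
dish 0.75 [ 0.531 -0.047  0.029] [428. 279.]
dish 0.63 [ 0.555 -0.233  0.02 ] [255. 296.]
```

View pics/w2.png

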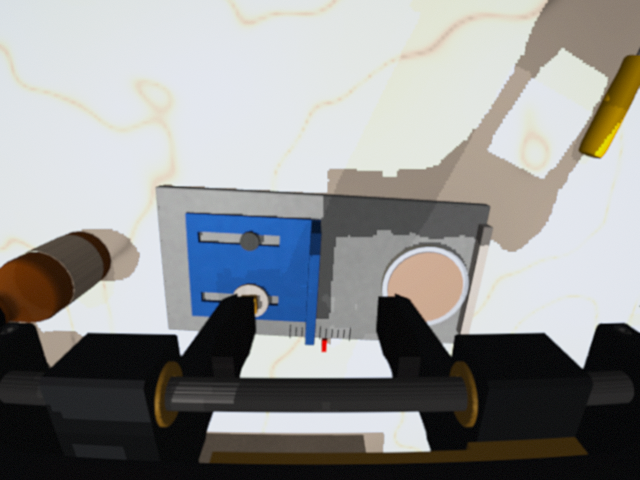

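Run:
```python
from h import *
c=calibration("wrist");z=np.load("w2.npz");c["R"],c["t"]=z["R"],z["t"]
x=cv2.imread("pics/w2.png");cv2.imwrite("pics/w2c.png",cv2.resize(x[205:360,225:365],None,fx=3.85,fy=3.85,interpolation=cv2.INTER_CUBIC))
P=back(c,[(158,185),(490,205),(165,330)],0.012);print(P.round(4),np.linalg.norm(P[0]-P[1]),np.linalg.norm(P[0]-P[2]))
print("pin",back(c,[(250,239)],.0245).round(4))
im=cv2.cvtColor(x,cv2.COLOR_BGR2HSV)
m=(im[...,1]>150)&((im[...,0]<6)|(im[...,0]>174))&(im[...,2]>100);m[:330]=0;m[360:]=0;m[:,:300]=0;m[:,:][:,350:]=0
ys,xs=np.nonzero(m);print("mark px",xs.min(),xs.max(),ys.min(),ys.max(),xs.mean(),ys.mean(),back(c,[(xs.mean(),ys.mean())],.016).round(4))
b=(im[...,0]>100)&(im[...,0]<125)&(im[...,1]>120)
for y in range(225,345,12):
    print(y,[ (i,tuple(x[y,i])) for i in range(304,324,2)] if y in(237,285,333) else (np.nonzero(b[y,290:340])[0].max()+290))
```

```text
[[ 0.4349 -0.3281  0.012 ]
 [ 0.4533  0.0147  0.012 ]
 [ 0.6058 -0.3437  0.012 ]] 0.3432915494153052 0.17163753753356192
pin [[ 0.4882 -0.234   0.0245]]
mark px 322 326 340 351 323.6530612244898 345.0 [[ 0.6211 -0.1566  0.016 ]]
225 319
237 [(304, (np.uint8(171), np.uint8(90), np.uint8(34))), (306, (np.uint8(170), np.uint8(90), np.uint8(35))), (308, (np.uint8(171), np.uint8(91), np.uint8(33))), (310, (np.uint8(118), np.uint8(60), np.uint8(21))), (312, (np.uint8(87), np.uint8(45), np.uint8(19))), (314, (np.uint8(92), np.uint8(49), np.uint8(20))), (316, (np.uint8(89), np.uint8(47), np.uint8(17))), (318, (np.uint8(91), np.uint8(46), np.uint8(17))), (320, (np.uint8(83), np.uint8(49), np.uint8(30))), (322, (np.uint8(72), np.uint8(70), np.uint8(70)))]
249 319
261 319
273 318
285 [(304, (np.uint8(171), np.uint8(90), np.uint8(31))), (306, (np.uint8(163), np.uint8(87), np.uint8(33))), (308, (np.uint8(153), np.uint8(82), np.uint8(32))), (310, (np.uint8(166), np.uint8(88), np.uint8(34))), (312, (np.uint8(167), np.uint8(89), np.uint8(32))), (314, (np.uint8(166), np.uint8(88), np.uint8(31))), (316, (np.uint8(159), np.uint8(83), np.uint8(28))), (318, (np.uint8(100), np.uint8(68), np.uint8(54))), (320, (np.uint8(75), np.uint8(77), np.uint8(77))), (322, (np.uint8(77), np.uint8(78), np.uint8(77)))]
297 317
309 316
321 314
333 [(304, (np.uint8(144), np.uint8(133), np.uint8(131))), (306, (np.uint8(157), np.uint8(88), np.uint8(45))), (308, (np.uint8(160), np.uint8(86), np.uint8(32))), (310, (np.uint8(156), np.uint8(84), np.uint8(29))), (312, (np.uint8(159), np.uint8(85), np.uint8(30))), (314, (np.uint8(144), np.uint8(93), np.uint8(66))), (316, (np.uint8(145), np.uint8(144), np.uint8(145))), (318, (np.uint8(134), np.uint8(136), np.uint8(134))), (320, (np.uint8(109), np.uint8(112), np.uint8(110))), (322, (np.uint8(146), np.uint8(146), np.uint8(145)))]
```

View pics/w2c.png

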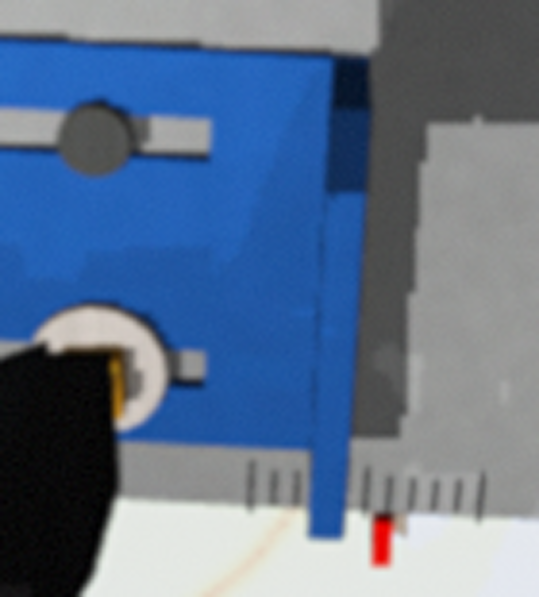

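Run:
```python
from h import *
c=calibration("wrist");z=np.load("w2.npz");c["R"],c["t"]=z["R"],z["t"]
F=back(c,[(315,237),(312.5,285),(310,333),(309.8,344)],.063);print(F.round(4))
d=F[2]-F[0];print("flange x dir deg",np.degrees(np.arctan2(d[1],d[0])))
M=back(c,[(323.7,345)],.012)[0]
g=cv2.cvtColor(cv2.imread("pics/w2.png"),cv2.COLOR_BGR2GRAY).astype(float)
# stage -x edge: strongest vertical gradient per column
pts=[]
for u in list(range(170,320,6)):
    v0=185+(u-158)*20/332; k=int(round(v0)); w=np.diff(g[k-6:k+7,u]); 
    i=np.argmin(w); pts.append((u,k-6+i+.5))
E_=back(c,pts,.012);p=np.polyfit(E_[:,1],E_[:,0],1);res=E_[:,0]-np.polyval(p,E_[:,1]);k=abs(res-np.median(res))<.0015;p=np.polyfit(E_[k,1],E_[k,0],1)
print("edge yaw",-np.degrees(np.arctan(p[0])),k.sum(),len(k))
for yaw in(-3.1,-3.6,-4.2):
    a=np.radians(yaw);ey=np.array([-np.sin(a),np.cos(a)])
    print(yaw,"dy to mark mm",1e3*(M[:2]-F[1][:2])@ey,1e3*(M[:2]-F[2][:2])@ey)
```

```text
[[ 0.4734 -0.1676  0.063 ]
 [ 0.5212 -0.1696  0.063 ]
 [ 0.5743 -0.172   0.063 ]
 [ 0.5873 -0.1721  0.063 ]]
flange x dir deg -2.487872374312052
edge yaw -2.8516689223242624 25 25
-3.1 dy to mark mm 18.801584794076167 18.235552745556692
-3.6 dy to mark mm 19.68911234038244 18.659831805328555
-4.2 dy to mark mm 20.752160245311554 19.16708809698604
```

Emit:
jog_arm([
  [0,0,6.1,-28,0,2,0.5],
  [0,0,6.1,-28,3,2,0.5],
  [0,0,6.1,-28,6,2,0.5],
  [0,0,6.1,-27,9,2,0.5],
  [0,0,6.1,-26,12,2,0.5],
])

```text
time_s: 5.18
ee_pos: [0.6041, -0.1681, 0.2275]
tcp_rot: [[-0.861, 0.508, 0.0], [0.508, 0.861, -0.0], [-0.0, -0.0, -1.0]]
contact_force: [0.3, -0.4, 0.3]
grip_width: 0.0442
finger_force: 0.0
```

Emit:
jog_arm([
  [0,0,6.1,0,0,0,0.5],
  [0,0,6.1,0,0,0,0.5],
  [0,0,6.1,0,0,0,0.5],
  [0,0,6.1,0,0,0,0.5],
  [0,0,6.1,0,0,0,0.5],
])

```text
time_s: 5.6
ee_pos: [0.6029, -0.1681, 0.2274]
tcp_rot: [[-0.484, 0.875, -0.0], [0.875, 0.484, 0.0], [0.0, -0.0, -1.0]]
contact_force: [-0.5, 0.2, -0.1]
grip_width: 0.0442
finger_force: 0.0
```

Emit:
jog_arm([
  [0,0,6.1,0,0,0,0.5],
  [0,0,6.1,0,0,0,0.5],
  [0,0,6.1,0,0,0,0.5],
  [0,0,6.1,0,0,0,0.5],
  [0,0,6.1,0,0,0,0.5],
])

```text
time_s: 6.02
ee_pos: [0.6028, -0.1681, 0.2276]
tcp_rot: [[0.027, 1.0, -0.0], [1.0, -0.027, 0.0], [0.0, -0.0, -1.0]]
contact_force: [0.0, 0.1, -0.6]
grip_width: 0.0438
finger_force: 0.0
```

Emit:
jog_arm([
  [0,0,6.1,0,0,0,0.5],
  [0,0,6.1,0,0,0,0.5],
  [0,0,6.1,0,0,0,0.5],
  [0,0,6.1,0,0,0,0.5],
  [0,0,6.1,0,0,0,0.5],
])

```text
time_s: 6.43
ee_pos: [0.6028, -0.1681, 0.2276]
tcp_rot: [[0.531, 0.848, -0.0], [0.848, -0.531, 0.0], [-0.0, -0.0, -1.0]]
contact_force: [-0.9, 0.2, -0.6]
grip_width: 0.0438
finger_force: 0.0
```

Emit:
jog_arm([
  [0,0,6.1,0,0,0,0.5],
  [0,0,6.1,0,0,0,0.5],
  [0,0,6.1,0,0,0,0.5],
  [0,0,6.1,0,0,0,0.5],
  [0,0,6.1,0,0,0,0.5],
])

```text
time_s: 6.85
ee_pos: [0.6028, -0.1681, 0.2276]
tcp_rot: [[0.887, 0.461, -0.0], [0.461, -0.887, 0.0], [-0.0, -0.0, -1.0]]
contact_force: [0.3, 0.3, 0.1]
grip_width: 0.0438
finger_force: 0.0
```

Emit:
jog_arm([
  [0,0,6.1,0,0,0,0.5],
  [0,0,6.1,0,0,0,0.5],
  [0,0,6.1,0,0,0,0.5],
  [0,0,6.1,0,0,0,0.5],
  [0,0,6.1,0,0,0,0.5],
])

```text
time_s: 7.27
ee_pos: [0.6028, -0.1681, 0.2276]
tcp_rot: [[0.999, -0.053, -0.0], [-0.053, -0.999, 0.0], [-0.0, -0.0, -1.0]]
contact_force: [-0.8, 0.2, -0.3]
grip_width: 0.044
finger_force: 0.0
```

Run:
```python
from h import *
s=r.state();print(s["time_s"],s["ee_pos"],s["tcp_rot"].round(3),s["joint_pos"].round(2))
c=calibration("wrist");im=grab_frame("wrist");save(im,"w3.png");np.savez("w3.npz",R=c["R"],t=c["t"])
for X in([.525,-.170,.063],[.555,-.232,.039],[.62,-.157,.016]): print(proj(c,X))
plan(down(-92.8),[.525,-.170,.12]); plan(down(-92.8),[.525,-.170,.052],R0=down(-92.8),p0=[.525,-.17,.12])
```

```text
7.2667 [ 0.60281118 -0.16813899  0.22761376] [[ 0.999 -0.053 -0.   ]
 [-0.053 -0.999  0.   ]
 [-0.    -0.    -1.   ]] [-0.31  0.19  1.74  0.    1.21  1.31]
[[322.47556348 304.0495126 ]]
[[384.38489872 261.56058603]]
[[303.80098811 194.72134663]]
5 rows of [-0.   0.  -0.1] [-15.52   1.22  21.52]
5 rows of [0. 0. 0.] [ 0.   0.  13.6]
```

View pics/w3.png

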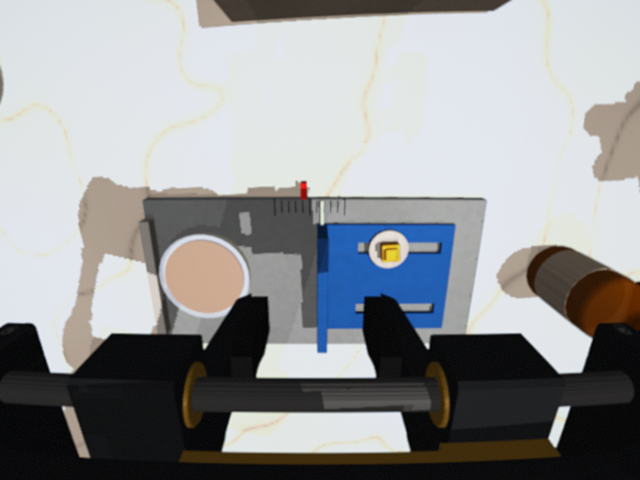

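Run:
```python
from h import *
c=calibration("wrist");z=np.load("w3.npz");c["R"],c["t"]=z["R"],z["t"]
x=cv2.imread("pics/w3.png");h=cv2.cvtColor(x,cv2.COLOR_BGR2HSV)
a=cv2.resize(x[170:280,285:425],None,fx=5.4,fy=5.4,interpolation=cv2.INTER_CUBIC);cv2.imwrite("pics/w3c.png",a)
def box(m,y0,y1,x0,x1):
    k=np.zeros_like(m);k[y0:y1,x0:x1]=m[y0:y1,x0:x1];ys,xs=np.nonzero(k);return xs,ys
xs,ys=box((h[...,1]>150)&((h[...,0]<6)|(h[...,0]>174)),170,205,290,320);print("mark",xs.min(),xs.max(),ys.min(),ys.max(),xs.mean())
mk=(xs.mean(),ys.mean())
xs,ys=box((h[...,1]<60)&(h[...,2]>185),203,224,314,332);print("ptr",xs.min(),xs.max(),ys.min(),ys.max(),[xs[ys==v].mean().round(1) for v in np.unique(ys)])
pt=(xs.mean(),ys.mean())
M=back(c,[mk],.012)[0];P=back(c,[pt],.018)[0];P2=back(c,[pt],.03)[0]
ey=np.array([np.sin(np.radians(2.8)),np.cos(np.radians(2.8))])
print(M,P,1e3*(M-P)[:2]@ey,1e3*(M-P2)[:2]@ey)
xs,ys=box((h[...,0]>18)&(h[...,0]<32)&(h[...,1]>110),235,270,370,410);print("brass",xs.min(),xs.max(),ys.min(),ys.max())
xs,ys=box((h[...,1]<60)&(h[...,2]>180),225,275,365,412);print("washer",xs.min(),xs.max(),ys.min(),ys.max())
print(back(c,[((xs.min()+xs.max())/2,(ys.min()+ys.max())/2)],.0225))
e=back(c,[(149,199),(485,199)],.012);print("edge yaw",e,np.degrees(np.arctan2(*(e[0]-e[1])[[0,1]])))
```

```text
mark 300 306 182 199 302.9587628865979
ptr 321 323 203 223 [np.float64(322.0), np.float64(322.0), np.float64(322.0), np.float64(322.0), np.float64(322.0), np.float64(322.0), np.float64(322.0), np.float64(321.5), np.float64(322.0), np.float64(322.0), np.float64(322.0), np.float64(322.0), np.float64(322.0), np.float64(322.0), np.float64(322.0), np.float64(322.0), np.float64(322.0), np.float64(322.0), np.float64(322.0), np.float64(322.0), np.float64(321.5)]
[ 0.62344477 -0.15625653  0.012     ] [ 0.60137183 -0.17383257  0.018     ] 18.633315861248008 18.43405026864536
brass 381 399 243 261
washer 369 408 231 267
[[ 0.56168505 -0.23910365  0.0225    ]]
edge yaw [[ 0.62381731 -0.00098202  0.012     ]
 [ 0.60608671 -0.33831906  0.012     ]] 3.0087247409550835
```

View pics/w3c.png

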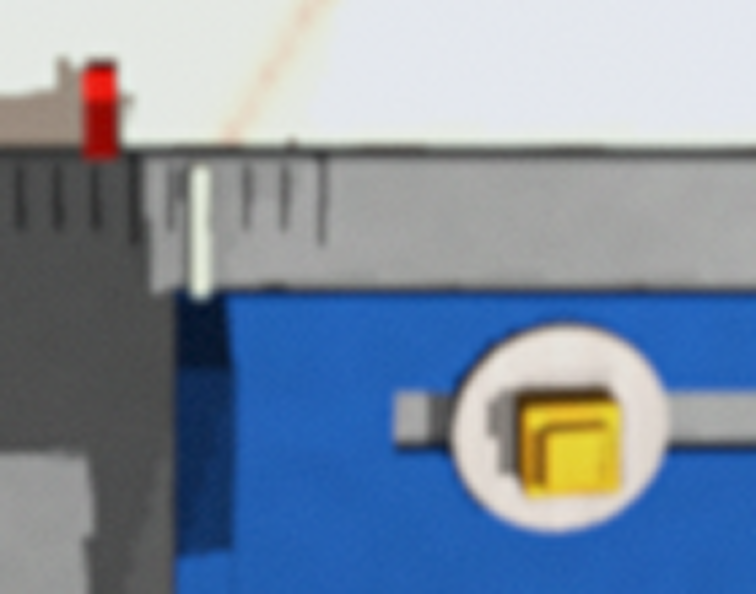

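Emit:
jog_arm([
  [0,0,0,-15.5,1,21.5,0.5],
  [0,0,0,-15.5,1,21.5,0.5],
  [0,0,0,-15.5,1,21.5,0.5],
  [0,0,0,-15.5,1,21.5,0.5],
  [0,0,0,-15.5,1,21.5,0.5],
])

```text
time_s: 7.73
ee_pos: [0.5245, -0.1694, 0.1194]
tcp_rot: [[0.999, -0.045, 0.0], [-0.045, -0.999, -0.0], [0.0, 0.0, -1.0]]
contact_force: [0.9, 1.0, -0.5]
grip_width: 0.0439
finger_force: 0.0
```

Emit:
jog_arm([
  [0,0,0,0,0,13.5,0.5],
  [0,0,0,0,0,13.5,0.5],
  [0,0,0,0,0,13.5,0.5],
  [0,0,0,0,0,13.5,0.5],
  [0,0,0,0,0,13.5,0.4],
])

```text
time_s: 8.15
ee_pos: [0.5252, -0.1695, 0.0522]
tcp_rot: [[0.999, -0.045, 0.0], [-0.045, -0.999, -0.0], [0.0, 0.0, -1.0]]
contact_force: [-0.3, -0.1, 0.5]
grip_width: 0.0395
finger_force: 0.0
```

Emit:
jog_arm([
  [0,0,0,0,0,0,0],
  [0,0,0,0,0,0,0],
  [0,0,0,0,0,0,0],
  [0,0,0,0,0,0,0],
  [0,0,0,0,0,0,0],
], force=25)

```text
time_s: 8.57
ee_pos: [0.5261, -0.1699, 0.0539]
tcp_rot: [[0.999, -0.047, 0.002], [-0.047, -0.999, -0.001], [0.002, 0.001, -1.0]]
contact_force: [-0.5, -0.3, 1.0]
grip_width: 0.0104
finger_force: 25.0
```

```bash
cat >> h.py <<'E'
def fencecheck(name):
    "pointer-to-mark gap along the stage's y (mm) from the wrist picture"
    s=r.state();c=calibration("wrist");im=grab_frame("wrist");save(im,name+".png");np.savez(name+".npz",R=c["R"],t=c["t"])
    print(s["time_s"],s["ee_pos"].round(4),s["grip_width"],s["finger_force"],s["contact_force"].round(1))
    h=cv2.cvtColor(im,cv2.COLOR_RGB2HSV)
    def cen(m,uv,w,hh):
        u,v=map(int,uv);k=np.zeros(m.shape,bool);k[max(v-hh,0):v+hh,max(u-w,0):u+w]=m[max(v-hh,0):v+hh,max(u-w,0):u+w]
        ys,xs=np.nonzero(k);return (np.median(xs),np.median(ys),len(xs),xs.min(),xs.max(),ys.min(),ys.max()) if len(xs) else None
    a=cen((h[...,1]>150)&((h[...,0]<6)|(h[...,0]>174)),proj(c,[.622,-.157,.01])[0],30,30)
    g=proj(c,[.60,-.172,.02])[0]
    b=cen((h[...,1]<60)&(h[...,2]>185),g,30,12)
    print("mark",a,"ptr",b)
    if a and b:
        M=back(c,[a[:2]],.012)[0];P=back(c,[b[:2]],.018)[0]
        print("gap",1e3*(M-P)[:2]@np.array([np.sin(np.radians(2.9)),np.cos(np.radians(2.9))]),M,P)
E
python3 - <<'E'
from h import *
fencecheck("w4")
E
```

```text
8.5667 [ 0.5261 -0.1699  0.0539] 0.010396541024454706 25.000752811320126 [-0.5 -0.3  1. ]
mark (np.float64(277.0), np.float64(93.0), 549, np.int64(270), np.int64(284), np.int64(74), np.int64(111)) ptr (np.float64(316.0), np.float64(144.0), 181, np.int64(313), np.int64(320), np.int64(132), np.int64(155))
gap 17.84126852784119 [ 0.62333374 -0.15653904  0.012     ] [ 0.60011101 -0.17322678  0.018     ]
```

Emit:
jog_arm([
  [0,0,0,0,-3.6,0,0],
  [0,0,0,0,-3.6,0,0],
  [0,0,0,0,-3.6,0,0],
  [0,0,0,0,-3.6,0,0],
  [0,0,0,0,-3.5,0,0],
])

```text
time_s: 9.03
ee_pos: [0.527, -0.1518, 0.0539]
tcp_rot: [[0.999, -0.048, 0.002], [-0.048, -0.999, -0.001], [0.002, 0.001, -1.0]]
contact_force: [-0.8, -3.6, 5.2]
grip_width: 0.0094
finger_force: 25.0
```

Emit:
jog_arm([
  [0,0,0,0,0,0,0],
  [0,0,0,0,0,0,0],
  [0,0,0,0,0,0,0],
  [0,0,0,0,0,0,0],
  [0,0,0,0,0,0,0],
])

```text
time_s: 9.45
ee_pos: [0.5271, -0.1512, 0.0539]
tcp_rot: [[0.999, -0.048, 0.002], [-0.048, -0.999, -0.0], [0.002, -0.0, -1.0]]
contact_force: [0.0, 0.0, 6.4]
grip_width: 0.0101
finger_force: 25.0
```

Run:
```python
from h import *
fencecheck("w5")
```

```text
9.45 [ 0.5271 -0.1512  0.0539] 0.01007049119652358 24.9995444342494 [0.  0.  6.4]
mark (np.float64(318.0), np.float64(93.0), 451, np.int64(312), np.int64(324), np.int64(74), np.int64(111)) ptr None
```

```bash
sed -i 's/\[.60,-.172,.02\]/[.60,PY,.02]/; s/def fencecheck/PY=-.156\ndef fencecheck/' h.py
python3 - <<'E'
from h import *
fencecheck("w6")
c=calibration("wrist");im=grab_frame("wrist");u,v=proj(c,[.60,-.156,.018])[0].astype(int);print(u,v,proj(c,[.622,-.156,.012]))
for y in range(v-15,v+16,6): print(y,im[y,u-14:u+15:2].sum(1)//3)
E
```

```text
9.5 [ 0.5271 -0.1512  0.0539] 0.009805957715627412 24.999568504281342 [-1.  -0.5  6.1]
mark (np.float64(318.0), np.float64(93.0), 450, np.int64(312), np.int64(324), np.int64(74), np.int64(111)) ptr (np.float64(316.5), np.float64(145.5), 192, np.int64(313), np.int64(320), np.int64(134), np.int64(157))
gap -0.6008080712301141 [ 0.62334678 -0.15644568  0.012     ] [ 0.6003825  -0.15468078  0.018     ]
319 146 [[317.15786668  96.17265488]]
131 [168 166 156  92 208 243 242 233 167 165 166 166 134  94 167]
137 [170 167 166 115 207 243 242 232 168 164 167 169 132  96 167]
143 [170 166 167 119 209 243 243 227 166 166 167 167 132 103 166]
149 [171 123  86  86 208 243 243 228 167 166 166 167 147 135 163]
155 [168 125  86  86 208 242 242 233 170 166 166 164 162 165 162]
161 [169 125  85  87 208 242 242 226 168 166 167 168 165 166 165]
```

Emit:
jog_arm([
  [0,0,0,0,0.6,0,0],
  [0,0,0,0,0,0,0],
  [0,0,0,0,0,0,0],
  [0,0,0,0,0,0,0],
  [0,0,0,0,0,0,0],
])

```text
time_s: 10.02
ee_pos: [0.5271, -0.1513, 0.0539]
tcp_rot: [[0.999, -0.048, 0.002], [-0.048, -0.999, 0.001], [0.002, -0.001, -1.0]]
contact_force: [0.1, 1.7, 5.4]
grip_width: 0.0098
finger_force: 25.0
```

Run:
```python
from h import *
fencecheck("w7")
```

```text
10.0167 [ 0.5271 -0.1513  0.0539] 0.009807258536283416 25.000244602560997 [0.1 1.7 5.4]
mark (np.float64(318.0), np.float64(93.0), 448, np.int64(312), np.int64(323), np.int64(74), np.int64(111)) ptr (np.float64(316.5), np.float64(145.5), 192, np.int64(313), np.int64(320), np.int64(134), np.int64(157))
gap -0.600722270234215 [ 0.62333632 -0.15650832  0.012     ] [ 0.60037384 -0.1547436   0.018     ]
```

Emit:
jog_arm([
  [0,0,0,0,0.6,0,0],
  [0,0,0,0,0.5,0,0],
  [0,0,0,0,0,0,0],
  [0,0,0,0,0,0,0],
  [0,0,0,0,0,0,0],
])

```text
time_s: 10.48
ee_pos: [0.527, -0.1521, 0.0539]
tcp_rot: [[0.999, -0.048, 0.002], [-0.048, -0.999, 0.001], [0.002, -0.001, -1.0]]
contact_force: [-1.1, 3.1, 6.3]
grip_width: 0.01
finger_force: 25.0
```

Run:
```python
from h import *
fencecheck("w8")
```

```text
10.4833 [ 0.527  -0.1521  0.0539] 0.009982132494850936 25.00093478243798 [-1.1  3.1  6.3]
mark (np.float64(316.0), np.float64(93.0), 448, np.int64(310), np.int64(321), np.int64(74), np.int64(111)) ptr (np.float64(316.5), np.float64(145.5), 192, np.int64(313), np.int64(320), np.int64(134), np.int64(157))
gap 0.3093804224095413 [ 0.62333335 -0.15643524  0.012     ] [ 0.60032862 -0.15557965  0.018     ]
```

Emit:
jog_arm([
  [0,0,0,0,-1.1,0,0],
  [0,0,0,0,-1.2,0,0],
  [0,0,0,0,0,0,0],
  [0,0,0,0,0,0,0],
  [0,0,0,0,0,0,0],
])

```text
time_s: 10.95
ee_pos: [0.5271, -0.1508, 0.0539]
tcp_rot: [[0.999, -0.048, 0.002], [-0.048, -0.999, -0.0], [0.002, 0.0, -1.0]]
contact_force: [-0.2, -1.6, 6.1]
grip_width: 0.0098
finger_force: 25.0
```

Run:
```python
from h import *
fencecheck("w9")
```

```text
10.95 [ 0.5271 -0.1508  0.0539] 0.009792822280732288 24.999961713328958 [-0.2 -1.6  6.1]
mark (np.float64(319.0), np.float64(93.0), 455, np.int64(313), np.int64(324), np.int64(74), np.int64(111)) ptr (np.float64(316.5), np.float64(145.5), 192, np.int64(313), np.int64(320), np.int64(134), np.int64(157))
gap -1.0553638827931606 [ 0.62334594 -0.156573    0.012     ] [ 0.60040192 -0.15435399  0.018     ]
```

Emit:
jog_arm([
  [0,0,0,0,0.9,0,0],
  [0,0,0,0,0.9,0,0],
  [0,0,0,0,0,0,0],
  [0,0,0,0,0,0,0],
  [0,0,0,0,0,0,0],
])

```text
time_s: 11.42
ee_pos: [0.527, -0.1517, 0.0539]
tcp_rot: [[0.999, -0.048, 0.002], [-0.048, -0.999, 0.001], [0.002, -0.001, -1.0]]
contact_force: [-1.0, 1.4, 6.5]
grip_width: 0.0097
finger_force: 25.0
```

Run:
```python
from h import *
fencecheck("w10")
```

```text
11.4167 [ 0.527  -0.1517  0.0539] 0.009676642344216568 25.000451495870948 [-1.   1.4  6.5]
mark (np.float64(317.0), np.float64(93.0), 455, np.int64(311), np.int64(322), np.int64(74), np.int64(111)) ptr (np.float64(316.5), np.float64(145.5), 192, np.int64(313), np.int64(320), np.int64(134), np.int64(157))
gap -0.1460822371222799 [ 0.62333111 -0.15655231  0.012     ] [ 0.60034753 -0.15524174  0.018     ]
```

Emit:
jog_arm([
  [0,0,0,0,-0.4,0,0],
  [0,0,0,0,0,0,0],
  [0,0,0,0,0,0,0.5],
  [0,0,0,0,0,0,0.5],
  [0,0,0,0,0,0,0.5],
])

```text
time_s: 11.88
ee_pos: [0.5254, -0.1517, 0.0522]
tcp_rot: [[0.999, -0.047, -0.001], [-0.047, -0.999, 0.001], [-0.001, -0.001, -1.0]]
contact_force: [0.1, -0.3, -0.7]
grip_width: 0.0279
finger_force: 0.0
```

Emit:
jog_arm([
  [0,0,0,0,0,0,0.5],
  [0,0,0,0,0,-12,0.5],
  [0,0,0,0,0,-20,0.5],
  [0,0,0,0,0,-22,0.5],
  [0,0,0,0,0,-22,0.5],
])

```text
time_s: 12.3
ee_pos: [0.5255, -0.1522, 0.1298]
tcp_rot: [[0.999, -0.048, -0.001], [-0.048, -0.999, 0.0], [-0.001, -0.0, -1.0]]
contact_force: [0.7, -0.2, 0.5]
grip_width: 0.044
finger_force: 0.0
```

Emit:
jog_arm([
  [0,0,0,5.5,21.5,0,0.5],
  [0,0,0,5.5,21.5,0,0.5],
  [0,0,0,5,22,0,0.5],
  [0,0,0,5,21,0,0.5],
  [0,0,0,0,0,0,0.5],
])

```text
time_s: 12.72
ee_pos: [0.5439, -0.2427, 0.1301]
tcp_rot: [[0.999, -0.05, 0.002], [-0.05, -0.999, -0.002], [0.002, 0.002, -1.0]]
contact_force: [0.7, -0.5, -0.6]
grip_width: 0.0438
finger_force: 0.0
```

Run:
```python
from h import *
fencecheck("w11")
c=calibration("wrist");z=np.load("w11.npz");c["R"],c["t"]=z["R"],z["t"]
x=cv2.imread("pics/w11.png")
# rectify to plane z=.039 around bolt: 0.1 mm/px, image up=+X, left=+Y
C=np.array([.5617,-.2391]);h=.025;n=500
W=[(C[0]+h,C[1]+h,.039),(C[0]+h,C[1]-h,.039),(C[0]-h,C[1]-h,.039),(C[0]-h,C[1]+h,.039)]
H=cv2.getPerspectiveTransform(proj(c,W).astype(np.float32),np.float32([(0,0),(n,0),(n,n),(0,n)]))
a=cv2.warpPerspective(x,H,(n,n),flags=cv2.INTER_CUBIC);cv2.imwrite("pics/bolt.png",a)
print(proj(c,[.5617,-.2391,.039]))
```

```text
12.7167 [ 0.5439 -0.2427  0.1301] 0.04383995124121925 0.0 [ 0.7 -0.5 -0.6]
mark (np.float64(186.0), np.float64(137.0), 325, np.int64(178), np.int64(193), np.int64(126), np.int64(149)) ptr (np.float64(162.0), np.float64(173.0), 296, np.int64(154), np.int64(188), np.int64(161), np.int64(184))
gap -17.1847503262869 [ 0.623398   -0.15796402  0.012     ] [ 0.60079026 -0.13961197  0.018     ]
[[309.02881346 228.93452881]]
```

View pics/bolt.png

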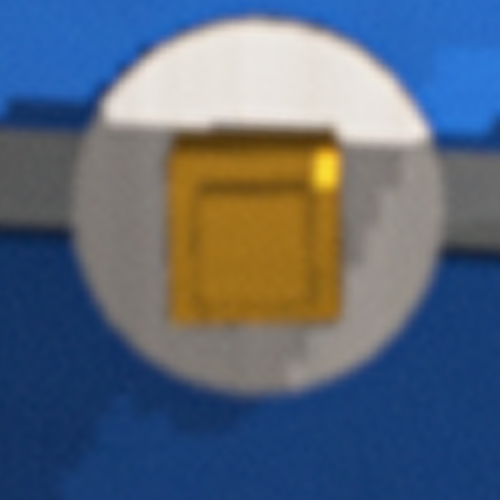

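Emit:
jog_arm([
  [0,0,0,-4,-26.5,-6,0.5],
  [0,0,0,-4,-26.5,-6,0.5],
  [0,0,0,-4,-26.5,-6,0.5],
  [0,0,0,-4,-26.5,-6,0.5],
  [0,0,0,-4,-26.5,-6,0.5],
])

```text
time_s: 13.18
ee_pos: [0.5282, -0.1038, 0.1591]
tcp_rot: [[0.999, -0.048, -0.001], [-0.048, -0.999, 0.001], [-0.001, -0.001, -1.0]]
contact_force: [0.4, 0.7, -0.1]
grip_width: 0.044
finger_force: 0.0
```

Emit:
jog_arm([
  [0,0,0,-4,-26.5,-6,0.5],
  [0,0,0,-4,-26.5,-6,0.5],
  [0,0,0,-4,-26.5,-6,0.5],
  [0,0,0,-4,-26.5,-6,0.5],
  [0,0,0,-4,-26.5,-6,0.5],
])

```text
time_s: 13.6
ee_pos: [0.5142, 0.0295, 0.1892]
tcp_rot: [[0.999, -0.047, -0.001], [-0.047, -0.999, 0.001], [-0.001, -0.0, -1.0]]
contact_force: [0.1, -0.4, -0.6]
grip_width: 0.0443
finger_force: 0.0
```

Emit:
jog_arm([
  [0,0,0,-4,-26.5,-6,0.5],
  [0,0,0,-4,-26.5,-6,0.5],
  [0,0,0,-4,-26.5,-6,0.5],
  [0,0,0,-4,-26.5,-6,0.5],
  [0,0,0,-4,-26.5,-6,0.5],
])

```text
time_s: 14.02
ee_pos: [0.5003, 0.1625, 0.2192]
tcp_rot: [[0.999, -0.047, -0.001], [-0.047, -0.999, 0.0], [-0.001, -0.0, -1.0]]
contact_force: [-0.0, -0.2, -0.2]
grip_width: 0.0442
finger_force: 0.0
```

Emit:
jog_arm([
  [0,0,0,-4,-26.5,-6,0.5],
  [0,0,0,-4,-26.5,-6,0.5],
  [0,0,0,-4,-26.5,-6,0.5],
  [0,0,0,-4,-26.5,-6,0.5],
  [0,0,0,-4,-26.5,-6,0.5],
])

```text
time_s: 14.43
ee_pos: [0.4865, 0.2957, 0.2492]
tcp_rot: [[0.999, -0.047, -0.001], [-0.047, -0.999, 0.0], [-0.001, -0.0, -1.0]]
contact_force: [0.6, -0.4, 0.0]
grip_width: 0.0445
finger_force: 0.0
```

Emit:
jog_arm([
  [0,0,-6,0,0,0,0.5],
  [0,0,-6,0,0,0,0.5],
  [0,0,-6,0,0,0,0.5],
  [0,0,-6,0,0,0,0.5],
  [0,0,-6,0,0,0,0.5],
])

```text
time_s: 14.85
ee_pos: [0.4867, 0.2945, 0.2487]
tcp_rot: [[0.886, 0.464, -0.001], [0.464, -0.886, -0.0], [-0.001, -0.001, -1.0]]
contact_force: [0.0, 0.3, 0.3]
grip_width: 0.0442
finger_force: 0.0
```

Emit:
jog_arm([
  [0,0,-6,0,0,0,0.5],
  [0,0,-6,0,0,0,0.5],
  [0,0,-6,0,0,0,0.5],
  [0,0,-6,0,0,0,0.5],
  [0,0,-6,0,0,0,0.5],
])

```text
time_s: 15.27
ee_pos: [0.4868, 0.2943, 0.2488]
tcp_rot: [[0.536, 0.844, -0.001], [0.844, -0.536, 0.0], [-0.001, -0.001, -1.0]]
contact_force: [0.5, 0.3, -0.3]
grip_width: 0.0441
finger_force: 0.0
```

Emit:
jog_arm([
  [0,0,-6,0,0,0,0.5],
  [0,0,-6,0,0,0,0.5],
  [0,0,-6,0,0,0,0.5],
  [0,0,-6,0,0,0,0.5],
  [0,0,-6,0,0,0,0.5],
])

```text
time_s: 15.68
ee_pos: [0.4868, 0.2943, 0.2488]
tcp_rot: [[0.042, 0.999, -0.001], [0.999, -0.042, 0.0], [0.0, -0.001, -1.0]]
contact_force: [-0.6, 0.5, 0.2]
grip_width: 0.0439
finger_force: 0.0
```

Emit:
jog_arm([
  [0,0,-6,0,0,0,0.5],
  [0,0,-6,0,0,0,0.5],
  [0,0,-6,0,0,0,0.5],
  [0,0,-6,0,0,0,0.5],
  [0,0,-6,0,0,0,0.5],
])

```text
time_s: 16.1
ee_pos: [0.4868, 0.2943, 0.2488]
tcp_rot: [[-0.463, 0.886, -0.001], [0.886, 0.463, -0.0], [0.001, -0.001, -1.0]]
contact_force: [0.0, 0.5, 0.1]
grip_width: 0.0441
finger_force: 0.0
```

Emit:
jog_arm([
  [0,0,-6,0,0,0,0.5],
  [0,0,-6,0,0,0,0.5],
  [0,0,-6,0,0,0,0.5],
  [0,0,-6,0,0,0,0.5],
  [0,0,-6,0,0,0,0.5],
])

```text
time_s: 16.52
ee_pos: [0.4868, 0.2943, 0.2488]
tcp_rot: [[-0.844, 0.536, -0.001], [0.536, 0.844, -0.0], [0.001, -0.001, -1.0]]
contact_force: [-0.2, -0.9, 0.6]
grip_width: 0.044
finger_force: 0.0
```

Emit:
jog_arm([
  [0,0,-6,0,0,0,0.5],
  [0,0,-6,0,0,0,0.5],
  [0,0,-6,0,0,0,0.5],
  [0,0,-6,0,0,0,0.5],
  [0,0,-6,0,0,0,0.5],
])

```text
time_s: 16.93
ee_pos: [0.4868, 0.2943, 0.2488]
tcp_rot: [[-0.999, 0.042, -0.001], [0.042, 0.999, -0.0], [0.001, -0.0, -1.0]]
contact_force: [0.0, -0.3, 0.6]
grip_width: 0.0436
finger_force: 0.0
```

Run:
```python
from h import *
s=r.state();print(s["time_s"],s["ee_pos"],s["tcp_rot"].round(3),s["joint_pos"].round(3))
c=calibration("wrist");im=grab_frame("wrist");save(im,"w12.png");np.savez("w12.npz",R=c["R"],t=c["t"])
h=cv2.cvtColor(im,cv2.COLOR_RGB2HSV);m=(h[...,1]>150)&((h[...,0]<6)|(h[...,0]>174));m[:150]=0
n,l,st,ce=cv2.connectedComponentsWithStats(m.astype(np.uint8))
for i in range(1,n):
    if st[i,4]>150:
        ys,xs=np.nonzero(l==i);b=cv2.boxPoints(cv2.minAreaRect(np.c_[xs,ys].astype(np.float32)));print(st[i],b.round(1).tolist())
        for zz in(.125,.135,.145):
            Q=back(c,b,zz);print(zz,Q.mean(0).round(4),[np.linalg.norm(Q[j]-Q[(j+1)%4]).round(4) for j in range(2)])
# model check in first picture
c1=calibration("wrist");z=np.load("w1.npz");c1["R"],c1["t"]=z["R"],z["t"]
a=np.radians(-4);e=np.array([np.cos(a),np.sin(a),0]);u=(e+[0,0,1])/2**.5;v=(e-[0,0,1])/2**.5
for B in([.5555,.2862,.139],[.558,.2862,.134]):
    F=np.array(B)-.157*u;print("foot",F.round(4))
    for hh,xx in((0,-.015),(.032,-.015),(.032,.0),(.125,-.007),(.15,-.007)): print(hh,xx,(proj(c1,F+hh*u+xx*v)[0]-[250,140])*2.9)
```

```text
16.9333 [0.48682548 0.2943191  0.24878066] [[-0.999  0.042 -0.001]
 [ 0.042  0.999 -0.   ]
 [ 0.001 -0.    -1.   ]] [ 5.000e-01  6.700e-02  1.839e+00  1.000e-03  1.237e+00 -1.029e+00]
[ 266  321  101   21 1866] [[265.8999938964844, 339.70001220703125], [266.3999938964844, 320.5], [366.5, 323.1000061035156], [366.0, 342.29998779296875]]
0.125 [0.565 0.292 0.125] [np.float64(0.0186), np.float64(0.0825)]
0.135 [0.5585 0.2923 0.135 ] [np.float64(0.0178), np.float64(0.0792)]
0.145 [0.5521 0.2925 0.145 ] [np.float64(0.0171), np.float64(0.076)]
foot [0.4448 0.2939 0.028 ]
0 -0.015 [226.81157361 132.35807044]
0.032 -0.015 [223.72566479 201.28146348]
0.032 0.0 [220.55995038 221.28543813]
0.125 -0.007 [211.48581533 441.15100272]
0.15 -0.007 [208.21055108 511.6359945 ]
foot [0.4473 0.2939 0.023 ]
0 -0.015 [226.27441491 136.49202511]
0.032 -0.015 [223.21049252 204.61448044]
0.032 0.0 [220.10389452 224.24151983]
0.125 -0.007 [211.10771612 441.14114857]
0.15 -0.007 [207.87269018 510.52016881]
```

Emit:
jog_arm([
  [0,0,0.3,-0.8,-0.7,18,0.5],
  [0,0,0.3,-0.8,-0.7,18,0.5],
  [0,0,0.3,-0.8,-0.7,18,0.5],
  [0,0,0.3,-0.8,-0.7,18,0.5],
  [0,0,0.4,-0.6,-0.7,18,0.5],
])

```text
time_s: 17.4
ee_pos: [0.4908, 0.2905, 0.1581]
tcp_rot: [[-0.997, 0.078, -0.001], [0.078, 0.997, 0.0], [0.001, 0.0, -1.0]]
contact_force: [-0.0, -0.5, -0.5]
grip_width: 0.0442
finger_force: 0.0
```

Emit:
jog_arm([
  [0,0,0,0,0,18,0.5],
  [0,0,0,0,0,18,0.5],
  [0,0,0,0,0,18,0.5],
  [0,0,0,0,0,18,0.5],
  [0,0,0,0,0,16,0.5],
])

```text
time_s: 17.82
ee_pos: [0.4905, 0.2904, 0.0698]
tcp_rot: [[-0.997, 0.078, -0.001], [0.078, 0.997, -0.0], [0.001, -0.0, -1.0]]
contact_force: [0.0, -0.2, -0.1]
grip_width: 0.0439
finger_force: 0.0
```

Emit:
jog_arm([
  [0,0,0,0,0,0,0.3],
  [0,0,0,0,0,0,0.2],
  [0,0,0,0,0,0,0],
  [0,0,0,0,0,0,0],
  [0,0,0,0,0,0,0],
], force=45)

```text
time_s: 18.23
ee_pos: [0.4927, 0.2906, 0.0723]
tcp_rot: [[-0.997, 0.076, 0.002], [0.076, 0.997, 0.001], [-0.002, 0.001, -1.0]]
contact_force: [-1.5, -2.4, 2.0]
grip_width: 0.0131
finger_force: 44.1
```

Emit:
jog_arm([
  [0,0,0,0,0,0,0],
  [0,0,0,0,0,-4,0],
  [0,0,0,0,0,-8,0],
  [0,0,0,0,0,-12,0],
  [0,0,0,0,0,-12,0],
])

```text
time_s: 18.65
ee_pos: [0.4913, 0.2899, 0.1072]
tcp_rot: [[-0.997, 0.076, -0.001], [0.076, 0.997, -0.001], [0.001, -0.001, -1.0]]
contact_force: [-0.1, -0.3, -2.7]
grip_width: 0.0127
finger_force: 45.0
```

Run:
```python
from h import *
s=r.state();print(s)
```

```text
{'time_s': 18.65, 'joint_pos': array([ 4.89432986e-01,  2.02898998e-01,  1.96574837e+00,  1.08600037e-04,
        9.74396250e-01, -1.00552764e+00]), 'dq': array([-0.00149423, -0.18731728, -0.11141385, -0.00081334,  0.27061893,
       -0.00053521]), 'joint_torque': array([ 8.97664286e-03, -4.25906789e+01, -3.15719819e+01,  1.92076009e-02,
       -1.62622291e-01,  4.93556363e-04]), 'ee_pos': array([0.4912758 , 0.28992832, 0.10717067]), 'tcp_rot': array([[-9.97120381e-01,  7.58234537e-02, -1.32285641e-03],
       [ 7.58243014e-02,  9.97121012e-01, -6.02829331e-04],
       [ 1.27333932e-03, -7.01398075e-04, -9.99998943e-01]]), 'contact_force': array([-0.07957253, -0.29500677, -2.65311063]), 'wrist_torque': array([ 0.04226027, -0.03378016,  0.0500945 ]), 'finger_force': 44.99652609229088, 'grip_width': 0.012712537879527242}
```

Emit:
jog_arm([
  [0,0,0,0,0,-20,0],
  [0,0,0,0,0,-25,0],
  [0,0,0,0,0,-30,0],
  [0,0,0,0,0,-30,0],
  [0,0,0,0,0,-25,0],
])

```text
time_s: 19.07
ee_pos: [0.4922, 0.2904, 0.2403]
tcp_rot: [[-0.997, 0.076, 0.002], [0.076, 0.997, 0.001], [-0.002, 0.002, -1.0]]
contact_force: [0.6, 1.0, -2.7]
grip_width: 0.0129
finger_force: 45.0
```

Run:
```python
from h import *
s=r.state();print(s["time_s"],s["ee_pos"],s["contact_force"])
c=calibration("wrist");im=grab_frame("wrist");save(im,"w13.png");np.savez("w13.npz",R=c["R"],t=c["t"])
Rt=s["tcp_rot"];p=s["ee_pos"]
# key frame in tool frame: u (shaft), v (key x) 
q=.5**.5
ut=np.array([-q,0,-q]);vt=np.array([-q,0,q])
def pt(h,v,y,hg=.0675,vo=0): # tool coords; grasp point at z=-.005
    g=np.array([0,0,-.005]); return g+(h-hg)*ut+(v+vo)*vt+np.array([0,y,0])
for vo in(0,.004):
    for h,v in((0,-.015),(.032,-.015),(.032,-.007),(.05,-.007)):
        print(vo,h,v,[proj(c,p+Rt@pt(h,v,y,vo=vo))[0].round(1) for y in((-.015,.015) if v<-.01 else (-.007,.007))])
x=im[100:330,220:430];save(cv2.resize(x,None,fx=2.6,fy=2.6,interpolation=cv2.INTER_CUBIC),"w13c.png")
```

```text
19.0667 [0.49220047 0.29044064 0.24030429] [ 0.64083725  0.98081169 -2.72091765]
0 0 -0.015 [array([282.4, 185.7]), array([347.5, 185.7])]
0 0.032 -0.015 [array([279.2, 248.4]), array([350.6, 248.4])]
0 0.032 -0.007 [array([299. , 256.2]), array([330.8, 256.2])]
0 0.05 -0.007 [array([298.2, 295.4]), array([331.6, 295.4])]
0.004 0 -0.015 [array([283.1, 190.7]), array([346.8, 190.7])]
0.004 0.032 -0.015 [array([280.1, 252.4]), array([349.7, 252.4])]
0.004 0.032 -0.007 [array([299.4, 259.8]), array([330.4, 259.9])]
0.004 0.05 -0.007 [array([298.6, 298.3]), array([331.2, 298.3])]
```

View pics/w13c.png

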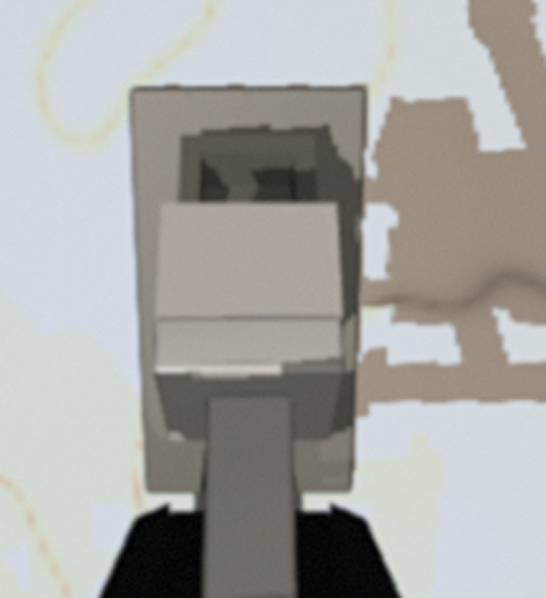

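Run:
```python
from h import *
from scipy.optimize import least_squares
s=r.state();c=calibration("wrist");z=np.load("w13.npz");c["R"],c["t"]=z["R"],z["t"]
Rt=s["tcp_rot"];p=s["ee_pos"]
px=lambda u,v:(220+(u+.5)/2.6-.5,100+(v+.5)/2.6-.5)
obs=[(0,-15,-15,px(161,203)),(0,-15,15,px(337,203)),(32,-15,-15,px(155,372)),(32,-15,15,px(341,372)),(32,-7,-7,px(208,397)),(32,-7,7,px(292,397))]
obs2=(32,15,0,px(253,437))
def pts(q,L):
    a=np.radians(45+q[2]);u=np.array([-np.sin(a),0,-np.cos(a)]);v=np.array([-np.cos(a),0,np.sin(a)])
    yw=np.radians(q[4]);Y=np.array([0,1,0])
    P=[np.array([0,q[3],-5])+(h-q[0])*u+(w+q[1])*v+y*Y for h,w,y,_ in L]
    return proj(c,[p+Rt@(x/1e3) for x in P])
L=obs+[obs2]
def f(q):
    e=(pts(q,L)-np.array([o[3] for o in L]));return np.r_[e[:6].ravel(),e[6,1]*.5,q[2]/3]
for q0 in((67.5,0,0,0,0),):
    S=least_squares(f,q0);print(S.x.round(2),np.round(f(S.x),1))
g=lambda q:f(np.r_[q[:2],0,q[2],0]);S=least_squares(g,(67.5,0,0));print(S.x.round(2),np.round(g(S.x),1))
```

```text
[73.92 -1.1   2.24 -1.48  0.  ] [ 0.4  0.4 -0.1  0.5 -0.7  0.6  1.3  0.7 -0.6 -1.3 -0.3 -1.2  0.6  0.7]
[72.85 -4.15 -1.47] [ 0.3  0.8 -0.   0.9 -1.1 -0.1  1.6  0.  -0.8 -1.2 -0.1 -1.1  1.6  0. ]
```

Run:
```python
from h import *
from scipy.optimize import least_squares
s=r.state();c=calibration("wrist")   # both of now: the camera is fixed in the tool
Rt=s["tcp_rot"];p=s["ee_pos"];print(p,s["contact_force"])
px=lambda u,v:(220+(u+.5)/2.6-.5,100+(v+.5)/2.6-.5)
L=[(0,-15,-15,px(161,203)),(0,-15,15,px(337,203)),(32,-15,-15,px(155,372)),(32,-15,15,px(341,372)),(32,-7,-7,px(208,397)),(32,-7,7,px(292,397)),(32,15,0,px(253,437))]
def pts(q):
    a=np.radians(45+q[2]);u=np.array([-np.sin(a),0,-np.cos(a)]);v=np.array([-np.cos(a),0,np.sin(a)])
    P=[np.array([0,q[3],-5])+(h-q[0])*u+(w+q[1])*v+y*np.array([0,1,0]) for h,w,y,_ in L]
    return proj(c,[p+Rt@(x/1e3) for x in P])
def f(q):
    e=pts(q)-np.array([o[3] for o in L]);return np.r_[e[:6].ravel(),e[6,1]*.5,q[2]/3]
S=least_squares(f,(67.5,0,0,0));print(S.x.round(2),np.round(f(S.x),1))
g=lambda q:f(np.r_[q[:2],0,q[2]]);S=least_squares(g,(67.5,0,0));print(S.x.round(2),np.round(g(S.x),1))
```

```text
[0.49482793 0.29185735 0.24623392] [0.74362348 0.70973129 1.07737471]
[68.05 -3.64  1.88  0.26] [ 0.3  0.4 -0.3  0.4 -0.6  0.7  1.3  0.7 -0.6 -1.2 -0.2 -1.2  0.6  0.6]
[67.09 -6.02  0.26] [ 0.2  0.8 -0.2  0.8 -0.9  0.1  1.7  0.1 -0.7 -1.2 -0.1 -1.2  1.4  0. ]
```

Emit:
jog_arm([
  [0,0,0,-2.4,-12.7,-1,0],
  [0,0,0,-4.4,-20.7,-1,0],
  [0,0,0,-5.4,-26.7,-1,0],
  [0,0,0,-5.4,-26.7,-1,0],
  [0,0,0,-5.4,-26.7,-1,0],
], force=50)

```text
time_s: 19.53
ee_pos: [0.5049, 0.1734, 0.2398]
tcp_rot: [[-0.997, 0.075, -0.003], [0.075, 0.997, -0.001], [0.003, -0.001, -1.0]]
contact_force: [-0.1, 0.9, -3.8]
grip_width: 0.0128
finger_force: 50.0
```

Emit:
jog_arm([
  [0,0,0,-5.4,-26.7,-1,0],
  [0,0,0,-5.4,-26.7,-1,0],
  [0,0,0,-5.4,-26.7,-1,0],
  [0,0,0,-5.4,-26.7,-1,0],
  [0,0,0,-5.4,-26.7,-1,0],
])

```text
time_s: 19.95
ee_pos: [0.5215, 0.0381, 0.2448]
tcp_rot: [[-0.997, 0.076, -0.003], [0.076, 0.997, -0.0], [0.003, -0.001, -1.0]]
contact_force: [0.2, 1.0, -3.7]
grip_width: 0.0127
finger_force: 50.0
```

Emit:
jog_arm([
  [0,0,0,-5.4,-26.7,-1,0],
  [0,0,0,-5.4,-26.7,-1,0],
  [0,0,0,-5.4,-26.7,-1,0],
  [0,0,0,-5.4,-26.7,-1,0],
  [0,0,0,-5.4,-26.7,-1,0],
])

```text
time_s: 20.37
ee_pos: [0.5382, -0.0968, 0.2497]
tcp_rot: [[-0.997, 0.076, -0.003], [0.076, 0.997, 0.0], [0.003, 0.0, -1.0]]
contact_force: [0.6, 0.1, -3.2]
grip_width: 0.0123
finger_force: 50.0
```

Emit:
jog_arm([
  [0,0,0,-5.4,-26.7,0,0],
  [0,0,0,-5.4,-26.7,0,0],
  [0,0,0,-5.4,-26.7,0,0],
  [0,0,0,-4.4,-20,0,0],
  [0,0,0,-3,-12,0,0],
])

```text
time_s: 20.78
ee_pos: [0.5534, -0.2111, 0.2496]
tcp_rot: [[-0.997, 0.078, -0.003], [0.078, 0.997, 0.0], [0.003, -0.0, -1.0]]
contact_force: [0.3, 0.3, -3.0]
grip_width: 0.0129
finger_force: 50.0
```

Emit:
jog_arm([
  [0,0,4,0,0,0,0],
  [0,0,5.7,0,0,0,0],
  [0,0,5.7,0,0,0,0],
  [0,0,5.7,0,0,0,0],
  [0,0,5.7,0,0,0,0],
])

```text
time_s: 21.2
ee_pos: [0.5537, -0.2082, 0.2501]
tcp_rot: [[-0.853, 0.521, -0.003], [0.521, 0.853, 0.001], [0.003, -0.0, -1.0]]
contact_force: [1.1, 0.1, -3.2]
grip_width: 0.0125
finger_force: 50.0
```

Emit:
jog_arm([
  [0,0,5.7,0,0,0,0],
  [0,0,5.7,0,0,0,0],
  [0,0,5.7,0,0,0,0],
  [0,0,5.7,0,0,0,0],
  [0,0,5.7,0,0,0,0],
])

```text
time_s: 21.62
ee_pos: [0.5538, -0.2081, 0.2501]
tcp_rot: [[-0.501, 0.865, -0.003], [0.865, 0.501, 0.001], [0.002, -0.002, -1.0]]
contact_force: [-0.5, -0.2, -2.1]
grip_width: 0.0128
finger_force: 50.0
```

Emit:
jog_arm([
  [0,0,5.7,0,0,0,0],
  [0,0,5.7,0,0,0,0],
  [0,0,5.7,0,0,0,0],
  [0,0,5.7,0,0,0,0],
  [0,0,5.7,0,0,0,0],
])

```text
time_s: 22.03
ee_pos: [0.5538, -0.208, 0.2501]
tcp_rot: [[-0.028, 1.0, -0.003], [1.0, 0.028, 0.001], [0.001, -0.002, -1.0]]
contact_force: [-0.6, 0.2, -3.2]
grip_width: 0.0126
finger_force: 50.0
```

Run:
```python
from h import *
s=r.state();print(s["time_s"],s["ee_pos"],s["tcp_rot"].round(3),s["joint_pos"].round(2),s["contact_force"],s["grip_width"])
plan(down(0,45),[.5617,-.2492,.20],n=15)
```

```text
22.0333 [ 0.55378838 -0.20803815  0.25012184] [[-0.028  1.    -0.003]
 [ 1.     0.028  0.001]
 [ 0.001 -0.002 -1.   ]] [-0.4   0.11  1.79  0.    1.24 -0.43] [-0.63661017  0.23600647 -3.15390685] 0.012591514724655462
15 rows of [ 0.03 -3.    0.1 ] [-1.41  0.5   4.21]
```

Emit:
jog_arm([
  [0,-3,0.1,-1.4,0.5,4.2,0],
  [0,-3,0.1,-1.4,0.5,4.2,0],
  [0,-3,0.1,-1.4,0.5,4.2,0],
  [0,-3,0.1,-1.4,0.5,4.2,0],
  [0,-3,0.1,-1.4,0.5,4.2,0],
])

```text
time_s: 22.45
ee_pos: [0.5566, -0.2172, 0.2301]
tcp_rot: [[-0.023, 1.0, 0.005], [0.965, 0.024, -0.26], [-0.26, -0.001, -0.966]]
contact_force: [-0.2, -0.0, -4.2]
grip_width: 0.0128
finger_force: 50.0
```

Emit:
jog_arm([
  [0,-3,0.1,-1.4,0.5,4.2,0],
  [0,-3,0.1,-1.4,0.5,4.2,0],
  [0,-3,0.1,-1.4,0.5,4.2,0],
  [0,-3,0.1,-1.4,0.5,4.2,0],
  [0,-3,0.1,-1.4,0.5,4.2,0],
])

```text
time_s: 22.87
ee_pos: [0.5594, -0.2311, 0.213]
tcp_rot: [[-0.012, 1.0, 0.01], [0.865, 0.016, -0.501], [-0.501, 0.003, -0.866]]
contact_force: [-1.0, 0.9, -3.1]
grip_width: 0.0126
finger_force: 50.0
```

Emit:
jog_arm([
  [0,-3,0.1,-1.4,0.5,4.2,0],
  [0,-3,0.1,-1.4,0.5,4.2,0],
  [0,-3,0.1,-1.4,0.5,4.2,0],
  [0,-3,0.1,-1.4,0.5,4.2,0],
  [0,-3,0.1,-1.4,0.5,4.2,0],
])

```text
time_s: 23.28
ee_pos: [0.5623, -0.2491, 0.2002]
tcp_rot: [[-0.0, 1.0, 0.012], [0.707, 0.009, -0.707], [-0.707, 0.008, -0.707]]
contact_force: [-0.9, -0.2, -3.6]
grip_width: 0.0123
finger_force: 50.0
```

Run:
```python
from h import *
s=r.state();print(s["time_s"],s["ee_pos"],s["tcp_rot"].round(3),s["joint_pos"].round(2),s["contact_force"],s["grip_width"])
plan(down(0,45),[.5617,-.2492,.139],n=5)
```

```text
23.2833 [ 0.56228557 -0.24906547  0.20017066] [[-0.     1.     0.012]
 [ 0.707  0.009 -0.707]
 [-0.707  0.008 -0.707]] [-0.08  0.18  1.99 -0.91  1.09  0.42] [-0.94063584 -0.22502392 -3.64651355] 0.012337790701548437
5 rows of [0.14 0.01 0.01] [ 8.63 -0.18  8.67]
```

Emit:
jog_arm([
  [0.14,0,0,8.6,-0.2,8.7,0],
  [0.14,0,0,8.6,-0.2,8.7,0],
  [0.14,0,0,8.6,-0.1,8.7,0],
  [0.14,0,0,8.6,0,8.7,0],
  [0.14,0,0,8.6,0,8.7,0],
])

```text
time_s: 23.7
ee_pos: [0.5629, -0.2501, 0.1391]
tcp_rot: [[0.001, 1.0, 0.0], [0.708, -0.001, -0.706], [-0.706, 0.001, -0.708]]
contact_force: [-1.3, 0.2, -3.1]
grip_width: 0.0125
finger_force: 50.0
```

Emit:
jog_arm([
  [0,0,0,4,0,4,0],
  [0,0,0,4,0,4,0],
  [0,0,0,4,0,4,0],
  [0,0,0,3,0,3,0],
  [0,0,0,3,0,3,0],
])

```text
time_s: 24.12
ee_pos: [0.5635, -0.25, 0.1151]
tcp_rot: [[0.001, 1.0, 0.002], [0.707, 0.0, -0.707], [-0.707, 0.002, -0.707]]
contact_force: [-0.0, -0.2, -3.1]
grip_width: 0.0125
finger_force: 50.0
```

Run:
```python
from h import *
s=r.state();print(s["time_s"],s["ee_pos"],s["tcp_rot"].round(3),s["joint_pos"].round(2),s["contact_force"],s["grip_width"])
c=calibration("wrist");im=grab_frame("wrist");save(im,"w14.png");np.savez("w14.npz",R=c["R"],t=c["t"])
Rt=s["tcp_rot"];p=s["ee_pos"]
f=np.array([51.7,.26,38.2])/1e3;print("foot",p+Rt@f)
h=cv2.cvtColor(im,cv2.COLOR_RGB2HSV)
m=(h[...,0]>16)&(h[...,0]<32)&(h[...,1]>120)
n,l,st,ce=cv2.connectedComponentsWithStats(m.astype(np.uint8))
print([ (st[i].tolist(),ce[i].round(1)) for i in range(1,n) if st[i,4]>40])
print("bolt pred nose/head",proj(c,[(.562+a*.006,-.2397+b*.006,.039) for a in(-1,1) for b in(-1,1)]).round(1).tolist(),proj(c,[(.562+a*.009,-.2397+.009,zz) for a in(-1,1) for zz in(.0225,.0345)]).round(1).tolist(), "washer edge",proj(c,[(.542,-.2397,.0225),(.582,-.2397,.0225)]).round(1).tolist())
w=Rt.T@np.array([0,0,1])
print("foot pred",proj(c,[p+Rt@(f+[0,y,0])+np.array([0,.015,z]) for y in(-.015,.015) for z in(0,.032)]).round(1).tolist())
```

```text
24.1167 [ 0.5635342  -0.24998624  0.11508974] [[ 0.001  1.     0.002]
 [ 0.707  0.    -0.707]
 [-0.707  0.002 -0.707]] [-0.08  0.31  2.03 -0.98  1.01  0.56] [-0.01155356 -0.16085588 -3.11473419] 0.012511212565174143
foot [ 0.56391076 -0.24043693  0.05152193]
[([296, 136, 36, 42, 1394], array([313.3, 155.7])), ([252, 362, 16, 69, 593], array([258. , 396.5])), ([365, 362, 15, 68, 596], array([373.4, 396. ])), ([109, 442, 382, 24, 5548], array([318. , 455.1]))]
bolt pred nose/head [[303.2, 181.7], [302.5, 166.9], [326.6, 181.7], [327.3, 166.9]] [[296.8, 136.8], [296.2, 155.5], [332.9, 136.7], [333.5, 155.5]] washer edge [[276.5, 149.1], [353.3, 149.0]]
foot pred [[285.6, 177.5], [282.7, 241.6], [352.7, 177.6], [356.6, 241.6]]
```

Run:
```python
import cv2,numpy as np
g=cv2.cvtColor(cv2.imread("pics/w14.png"),cv2.COLOR_BGR2GRAY).astype(int)
for y in(184,192,200,212): print(y,"L",g[y,272:296].tolist(),"R",g[y,342:366].tolist())
print("cols",[(x,g[160:200:2,x].tolist()) for x in(290,300,345)])
h=cv2.cvtColor(cv2.imread("pics/w14.png"),cv2.COLOR_BGR2HSV);m=(h[...,0]>16)&(h[...,0]<32)&(h[...,1]>120)
for y in range(136,179,4):
    k=np.nonzero(m[y,280:350])[0]+280;print(y,k.min() if len(k) else 0,k.max() if len(k) else 0)
```

```text
184 L [86, 86, 87, 87, 88, 88, 88, 87, 90, 93, 95, 92, 96, 94, 93, 94, 94, 92, 95, 93, 93, 94, 93, 93] R [94, 95, 95, 94, 93, 93, 93, 93, 110, 141, 164, 171, 175, 171, 174, 171, 172, 171, 170, 172, 171, 173, 171, 172]
192 L [146, 147, 144, 145, 142, 143, 141, 142, 134, 115, 97, 94, 92, 92, 96, 93, 96, 95, 95, 94, 94, 93, 95, 95] R [95, 93, 95, 94, 93, 94, 95, 113, 151, 171, 174, 175, 174, 173, 172, 174, 174, 173, 173, 173, 174, 173, 173, 175]
200 L [171, 170, 172, 171, 171, 170, 171, 168, 148, 118, 98, 94, 95, 95, 96, 94, 96, 93, 95, 95, 94, 95, 95, 94] R [93, 95, 94, 96, 94, 93, 93, 106, 136, 165, 175, 174, 174, 172, 171, 174, 172, 170, 171, 170, 170, 170, 171, 170]
212 L [169, 173, 172, 172, 173, 173, 174, 162, 130, 99, 95, 94, 93, 94, 94, 95, 93, 93, 92, 94, 94, 96, 93, 95] R [95, 93, 95, 94, 92, 95, 94, 93, 111, 144, 165, 170, 171, 170, 170, 170, 170, 171, 171, 169, 170, 170, 170, 171]
cols [(290, [219, 220, 210, 131, 90, 89, 93, 91, 89, 97, 93, 95, 95, 94, 96, 93, 95, 93, 94, 96]), (300, [99, 100, 99, 99, 108, 110, 111, 113, 100, 92, 95, 93, 94, 94, 95, 94, 95, 93, 96, 95]), (345, [141, 84, 81, 82, 82, 84, 85, 85, 87, 95, 96, 95, 94, 95, 93, 94, 94, 94, 94, 95])]
136 298 329
140 296 330
144 296 330
148 296 331
152 296 331
156 296 330
160 297 330
164 297 330
168 298 329
172 298 329
176 303 324
```

Emit:
jog_arm([
  [0,0,0,0.4,-1.1,-0.4,0],
  [0,0,0,2.8,0,2.8,0],
  [0,0,0,2.8,0,2.8,0],
  [0,0,0,1.4,0,1.4,0],
  [0,0,0,1.4,0,1.4,0],
])

```text
time_s: 24.58
ee_pos: [0.5621, -0.2493, 0.103]
tcp_rot: [[0.0, 1.0, 0.001], [0.707, 0.0, -0.707], [-0.707, 0.001, -0.707]]
contact_force: [0.8, 0.5, -4.0]
grip_width: 0.0129
finger_force: 50.0
```

Emit:
jog_arm([
  [0,0,0,0.7,0,0.7,0],
  [0,0,0,0.7,0,0.7,0],
  [0,0,0,0.7,0,0.7,0],
  [0,0,0,0.7,0,0.7,0],
  [0,0,0,0.7,0,0.7,0],
])

```text
time_s: 25.0
ee_pos: [0.5622, -0.2493, 0.0983]
tcp_rot: [[0.001, 1.0, 0.001], [0.707, 0.0, -0.707], [-0.707, 0.001, -0.707]]
contact_force: [-0.1, -0.4, -4.0]
grip_width: 0.0124
finger_force: 50.0
```

Emit:
jog_arm([
  [0,0,0,0.7,0,0.7,0],
  [0,0,0,0.7,0,0.7,0],
  [0,0,0,0.7,0,0.7,0],
  [0,0,0,0,0,0,0],
  [0,0,0,0,0,0,0],
])

```text
time_s: 25.42
ee_pos: [0.5621, -0.2493, 0.0952]
tcp_rot: [[0.0, 1.0, 0.001], [0.707, 0.0, -0.707], [-0.707, 0.001, -0.707]]
contact_force: [0.1, 0.4, -2.5]
grip_width: 0.0127
finger_force: 50.0
```

Emit:
jog_arm([
  [0,0,0,0.7,0,0.7,0],
  [0,0,0,0.7,0,0.7,0],
  [0,0,0,0.7,0,0.7,0],
  [0,0,0,0.7,0,0.7,0],
  [0,0,0,0,0,0,0],
])

```text
time_s: 25.83
ee_pos: [0.5619, -0.2493, 0.0911]
tcp_rot: [[0.0, 1.0, 0.001], [0.707, 0.0, -0.707], [-0.707, 0.001, -0.707]]
contact_force: [-0.5, -0.4, -2.8]
grip_width: 0.0127
finger_force: 50.0
```

Run:
```python
from h import *
s=r.state();print(s["time_s"],s["ee_pos"],s["contact_force"],s["wrist_torque"])
im=grab_frame("wrist");save(im,"w15.png")
h=cv2.cvtColor(im,cv2.COLOR_RGB2HSV);m=(h[...,0]>16)&(h[...,0]<32)&(h[...,1]>120)
for y in range(130,200,4):
    k=np.nonzero(m[y,280:350])[0]+280
    if len(k)>3: print(y,k.min(),k.max())
g=cv2.cvtColor(im,cv2.COLOR_RGB2GRAY).astype(int);print(g[200,272:296],g[200,342:366])
```

```text
25.8333 [ 0.56193823 -0.24929771  0.09105   ] [-0.46832668 -0.44906204 -2.83134004] [0.56166936 0.03558099 0.0063102 ]
[91 91 92 89 91 88 90 91 92 96 94 96 94 94 96 94 94 94 94 94 94 95 94 94] [ 92  95  94  94  93  95  95  93  90  84  81  81  84  87  87  88  88  92
 115 151 170 170 172 172]
```

Emit:
jog_arm([
  [0,0,0,0.7,0,0.7,0],
  [0,0,0,0.7,0,0.7,0],
  [0,0,0,0.7,0,0.7,0],
  [0,0,0,0.7,0,0.7,0],
  [0,0,0,0,0,0,0],
])

```text
time_s: 26.3
ee_pos: [0.562, -0.2493, 0.0871]
tcp_rot: [[0.0, 1.0, 0.001], [0.707, 0.0, -0.707], [-0.707, 0.001, -0.707]]
contact_force: [-0.6, 0.4, -3.8]
grip_width: 0.0129
finger_force: 50.0
```

Emit:
jog_arm([
  [0,0,0,0.7,0,0.7,0],
  [0,0,0,0,0,0,0],
  [0,0,0,0,0,0,0],
  [0,0,0,0,0,0,0],
  [0,0,0,0,0,0,0],
])

```text
time_s: 26.72
ee_pos: [0.5622, -0.2493, 0.0865]
tcp_rot: [[0.001, 1.0, 0.001], [0.707, 0.0, -0.707], [-0.707, 0.001, -0.707]]
contact_force: [0.6, 1.3, -3.5]
grip_width: 0.0123
finger_force: 50.0
```

Emit:
jog_arm([
  [0,0,0,0.7,0,0.7,0],
  [0,0,0,0.7,0,0.7,0],
  [0,0,0,0,0,0,0],
  [0,0,0,0,0,0,0],
  [0,0,0,0,0,0,0],
])

```text
time_s: 27.13
ee_pos: [0.5623, -0.2494, 0.0847]
tcp_rot: [[0.001, 1.0, 0.001], [0.707, 0.0, -0.707], [-0.707, 0.001, -0.707]]
contact_force: [-0.6, 0.5, -1.7]
grip_width: 0.0128
finger_force: 50.0
```

Emit:
jog_arm([
  [0,0,0,0.7,0,0.7,0],
  [0,0,0,0.7,0,0.7,0],
  [0,0,0,0,0,0,0],
  [0,0,0,0,0,0,0],
  [0,0,0,0,0,0,0],
])

```text
time_s: 27.55
ee_pos: [0.5626, -0.2498, 0.0846]
tcp_rot: [[0.002, 1.0, 0.001], [0.705, -0.001, -0.709], [-0.709, 0.002, -0.705]]
contact_force: [-2.7, 3.1, 7.7]
grip_width: 0.013
finger_force: 50.0
```

Emit:
jog_arm([
  [0,0,0,-0.7,0,-0.7,0],
  [0,0,0,-0.4,0,-0.4,0],
  [0,0,0,0,0,0,0.1],
  [0,0,0,0,0,0,0.2],
  [0,0,0,0,0,0,0.3],
])

```text
time_s: 27.97
ee_pos: [0.5623, -0.2493, 0.0839]
tcp_rot: [[0.001, 1.0, 0.001], [0.707, 0.001, -0.707], [-0.707, 0.001, -0.707]]
contact_force: [0.2, -0.2, -0.6]
grip_width: 0.0222
finger_force: 0.0
```

Emit:
jog_arm([
  [0,0,0,0,0,0,0.4],
  [0,0,0,0,0,0,0.5],
  [0,0,0,0,0,0,0.5],
  [0,0,0,0,0,0,0.5],
  [0,0,0,0,0,0,0.5],
])

```text
time_s: 28.38
ee_pos: [0.5621, -0.2493, 0.0839]
tcp_rot: [[0.0, 1.0, 0.001], [0.707, 0.0, -0.707], [-0.707, 0.001, -0.707]]
contact_force: [-0.3, -0.5, -0.5]
grip_width: 0.044
finger_force: 0.0
```

Run:
```python
from h import *
s=r.state();print(s["time_s"],s["ee_pos"],s["contact_force"],s["grip_width"])
im=grab_frame("wrist");save(im,"w16.png")
g=cv2.cvtColor(im,cv2.COLOR_RGB2GRAY).astype(int)
for y in(185,200,230,290): print(y,g[y,270:366:3].tolist())
```

```text
28.3833 [ 0.56210777 -0.2493067   0.08388552] [-0.31991228 -0.46391996 -0.54489884] 0.04403630495151371
185 [88, 85, 59, 141, 107, 94, 96, 92, 93, 92, 94, 94, 93, 94, 96, 95, 93, 95, 92, 94, 94, 95, 96, 94, 94, 94, 93, 196, 137, 77, 65, 39]
200 [90, 90, 185, 223, 117, 93, 95, 93, 93, 93, 94, 94, 94, 94, 95, 94, 94, 95, 92, 95, 95, 93, 93, 95, 94, 94, 92, 180, 203, 171, 80, 83]
230 [88, 87, 88, 89, 91, 92, 94, 94, 92, 94, 95, 94, 94, 94, 94, 93, 94, 95, 94, 94, 95, 95, 94, 94, 94, 94, 94, 89, 97, 173, 174, 172]
290 [43, 43, 41, 44, 41, 42, 39, 37, 38, 36, 86, 94, 95, 95, 95, 96, 96, 95, 97, 96, 93, 182, 241, 242, 243, 244, 243, 244, 244, 244, 243, 243]
```

Emit:
jog_arm([
  [0,0,0,0,0,-10,0.5],
  [0,0,0,0,0,-25,0.5],
  [0,0,0,0,0,-30,0.5],
  [0,0,0,0,0,-30,0.5],
  [0,0,0,0,0,-30,0.5],
])

```text
time_s: 28.85
ee_pos: [0.5617, -0.1597, 0.1736]
tcp_rot: [[0.001, 1.0, 0.001], [0.708, -0.0, -0.707], [-0.707, 0.001, -0.708]]
contact_force: [1.5, 0.2, 0.0]
grip_width: 0.0438
finger_force: 0.0
```

Emit:
jog_arm([
  [0,0,0,-20,0,-25,0.5],
  [0,0,0,-20,0,-20,0.5],
  [0,0,0,-20,0,-20,0.5],
  [0,0,0,-20,0,-20,0.5],
  [0,0,0,-20,0,-20,0.5],
])

```text
time_s: 29.27
ee_pos: [0.5615, -0.1566, 0.3193]
tcp_rot: [[0.0, 1.0, 0.002], [0.708, 0.001, -0.707], [-0.707, 0.001, -0.708]]
contact_force: [0.6, -0.2, 0.2]
grip_width: 0.044
finger_force: 0.0
```

Run:
```python
from h import *
s=r.state();print(s["time_s"],s["ee_pos"],s["tcp_rot"].round(3),s["joint_pos"].round(2))
plan(down(0,0),[.55,-.24,.31],n=10)
```

```text
29.2667 [ 0.56148229 -0.15661948  0.31928376] [[ 0.     1.     0.002]
 [ 0.708  0.001 -0.707]
 [-0.707  0.001 -0.708]] [ 0.09  0.08  1.87 -0.8   1.36  0.33]
10 rows of [0.01 4.5  0.  ] [-7.37 -1.15  4.44]
```

Emit:
jog_arm([
  [0,4.5,0,-7.4,-1.1,4.4,0.5],
  [0,4.5,0,-7.4,-1.1,4.4,0.5],
  [0,4.5,0,-7.4,-1.1,4.4,0.5],
  [0,4.5,0,-7.4,-1.1,4.4,0.5],
  [0,4.5,0,-7.4,-1.1,4.4,0.5],
])

```text
time_s: 29.68
ee_pos: [0.5566, -0.1994, 0.323]
tcp_rot: [[-0.0, 1.0, 0.004], [0.925, 0.002, -0.379], [-0.379, 0.004, -0.925]]
contact_force: [0.2, -0.1, 0.3]
grip_width: 0.0444
finger_force: 0.0
```

Emit:
jog_arm([
  [0,4.5,0,-7.4,-1.1,4.4,0.5],
  [0,4.5,0,-7.4,-1.1,4.4,0.5],
  [0,4.5,0,-7.4,-1.1,4.4,0.5],
  [0,4.5,0,-7.4,-1.1,4.4,0.5],
  [0,4.5,0,-7.4,-1.1,4.4,0.5],
])

```text
time_s: 30.1
ee_pos: [0.5511, -0.2408, 0.3102]
tcp_rot: [[-0.001, 1.0, 0.004], [1.0, 0.001, 0.003], [0.003, 0.004, -1.0]]
contact_force: [0.5, 0.5, -1.5]
grip_width: 0.0441
finger_force: 0.0
```

Emit:
jog_arm([
  [0,0,-6,0,0,0,0.5],
  [0,0,-6,0,0,0,0.5],
  [0,0,-6,0,0,0,0.5],
  [0,0,-6,0,0,0,0.5],
  [0,0,-6,0,0,0,0.5],
])

```text
time_s: 30.52
ee_pos: [0.5507, -0.2404, 0.309]
tcp_rot: [[-0.505, 0.863, 0.001], [0.863, 0.505, 0.001], [-0.0, 0.001, -1.0]]
contact_force: [-0.5, 0.8, 0.3]
grip_width: 0.0441
finger_force: 0.0
```

Emit:
jog_arm([
  [0,0,-6,0,0,0,0.5],
  [0,0,-6,0,0,0,0.5],
  [0,0,-6,0,0,0,0.5],
  [0,0,-6,0,0,0,0.5],
  [0,0,-6,0,0,0,0.5],
])

```text
time_s: 30.93
ee_pos: [0.5508, -0.2401, 0.3091]
tcp_rot: [[-0.869, 0.494, 0.001], [0.494, 0.869, 0.001], [-0.001, 0.001, -1.0]]
contact_force: [0.3, 0.5, -0.1]
grip_width: 0.0438
finger_force: 0.0
```

Emit:
jog_arm([
  [0,0,-6,0,0,0,0.5],
  [0,0,-6,0,0,0,0.5],
  [0,0,-6,0,0,0,0.5],
  [0,0,-6,0,0,0,0.5],
  [0,0,-6,0,0,0,0.5],
])

```text
time_s: 31.35
ee_pos: [0.5508, -0.2402, 0.3091]
tcp_rot: [[-1.0, -0.007, 0.001], [-0.007, 1.0, 0.001], [-0.001, 0.0, -1.0]]
contact_force: [0.4, 0.0, 0.2]
grip_width: 0.0442
finger_force: 0.0
```

```bash
cat >> h.py <<'E'
def bar(name):
    "red crossbar of the upright key seen from above by the wrist camera"
    s=r.state();c=calibration("wrist");im=grab_frame("wrist");save(im,name+".png");np.savez(name+".npz",R=c["R"],t=c["t"])
    print(s["time_s"],s["ee_pos"].round(4),s["tcp_rot"].round(3).tolist(),s["joint_pos"].round(2))
    h=cv2.cvtColor(im,cv2.COLOR_RGB2HSV);m=(h[...,1]>140)&((h[...,0]<7)|(h[...,0]>173))
    n,l,st,ce=cv2.connectedComponentsWithStats(m.astype(np.uint8))
    for i in range(1,n):
        if st[i,4]>120:
            ys,xs=np.nonzero(l==i);b=cv2.boxPoints(cv2.minAreaRect(np.c_[xs,ys].astype(np.float32)))
            Q=back(c,b,.1865)[:,:2];e=[Q[1]-Q[0],Q[2]-Q[1]];e.sort(key=np.linalg.norm)
            print(st[i],b.round(0).tolist(),"centre",Q.mean(0).round(4),"size",[np.linalg.norm(k).round(4) for k in e],"az",np.degrees(np.arctan2(e[1][1],e[1][0])).round(1))
E
python3 - <<'E'
from h import *
bar("w17")
E
```

```text
31.35 [ 0.5508 -0.2402  0.3091] [[-1.0, -0.007, 0.001], [-0.007, 1.0, 0.001], [-0.001, 0.0, -1.0]] [-0.45  0.09  1.7   0.    1.35 -2.03]
[ 307  189   19  122 1987] [[307.0, 189.0], [325.0, 189.0], [325.0, 310.0], [307.0, 310.0]] centre [ 0.5592 -0.2392] size [np.float64(0.0129), np.float64(0.0982)] az 0.9
```

Emit:
jog_arm([
  [0,0,0,-2.2,0,13.4,0.5],
  [0,0,0,-2.2,0,13.4,0.5],
  [0,0,0,-2.2,0.2,13.4,0.5],
  [0,0,0,-2.2,0.3,13.4,0.5],
  [0,0,0,-2.2,0.2,13.4,0.5],
])

```text
time_s: 31.82
ee_pos: [0.5616, -0.2397, 0.239]
tcp_rot: [[-1.0, 0.0, -0.001], [0.0, 1.0, 0.001], [0.001, 0.001, -1.0]]
contact_force: [-0.7, -0.0, 0.7]
grip_width: 0.0437
finger_force: 0.0
```

Emit:
jog_arm([
  [0,0,0,0,0,13.4,0.5],
  [0,0,0,0,0,13.4,0.5],
  [0,0,0,0,0,13.4,0.5],
  [0,0,0,0,0,13,0.5],
  [0,0,0,0,0,13,0.5],
])

```text
time_s: 32.23
ee_pos: [0.5619, -0.2402, 0.174]
tcp_rot: [[-1.0, -0.0, 0.001], [-0.0, 1.0, 0.0], [-0.001, 0.0, -1.0]]
contact_force: [-0.7, -0.3, -0.0]
grip_width: 0.0441
finger_force: 0.0
```

Emit:
jog_arm([
  [0,0,0,0,0,0,0.3],
  [0,0,0,0,0,0,0.2],
  [0,0,0,0,0,0,0.1],
  [0,0,0,0,0,0,0],
  [0,0,0,0,0,0,0],
], force=50)

```text
time_s: 32.65
ee_pos: [0.5627, -0.2405, 0.1766]
tcp_rot: [[-1.0, -0.0, 0.003], [-0.0, 1.0, -0.001], [-0.003, -0.001, -1.0]]
contact_force: [0.1, 1.1, 0.0]
grip_width: 0.0139
finger_force: 50.0
```

Run:
```python
from h import *
s=r.state()
for k in("time_s","ee_pos","tcp_rot","contact_force","wrist_torque","grip_width","finger_force","joint_pos"): print(k,np.round(s[k],4).tolist())
```

```text
time_s 32.65
ee_pos [0.5627, -0.2405, 0.1766]
tcp_rot [[-1.0, -0.0002, 0.0031], [-0.0002, 1.0, -0.0007], [-0.0031, -0.0007, -1.0]]
contact_force [0.0557, 1.0806, 0.0335]
wrist_torque [0.1785, -0.0442, 0.0044]
grip_width 0.0139
finger_force 50.0263
joint_pos [-0.4449, 0.2019, 1.8247, 0.0008, 1.1119, -2.0162]
```

Emit:
jog_arm([
  [0,0,4,0,0,0,0],
  [0,0,4,0,0,0,0],
  [0,0,4,0,0,0,0],
  [0,0,4,0,0,0,0],
  [0,0,4,0,0,0,0],
])

```text
time_s: 33.07
ee_pos: [0.5627, -0.2404, 0.1766]
tcp_rot: [[-0.939, 0.345, 0.003], [0.345, 0.939, -0.001], [-0.003, 0.0, -1.0]]
contact_force: [0.6, 0.3, 0.5]
grip_width: 0.0138
finger_force: 50.0
```

```bash
cat > st.py <<'E'
from h import *
s=r.state();R=s["tcp_rot"]
print(round(s["time_s"],2),"az",np.degrees(np.arctan2(R[1,1],R[0,1])).round(1),"j6",s["joint_pos"][5].round(3),"p",s["ee_pos"].round(4),"F",s["contact_force"].round(1),"M",s["wrist_torque"].round(3),s["grip_width"].round(4))
E
python3 st.py
```

```text
Traceback (most recent call last):
  File "st.py", line 3, in <module>
    print(round(s["time_s"],2),"az",np.degrees(np.arctan2(R[1,1],R[0,1])).round(1),"j6",s["joint_pos"][5].round(3),"p",s["ee_pos"].round(4),"F",s["contact_force"].round(1),"M",s["wrist_torque"].round(3),s["grip_width"].round(4))
                                                                                                                                                                                                           ^^^^^^^^^^^^^^^^^^^^^
AttributeError: 'float' object has no attribute 'round'
```

```bash
sed -i 's/s\["grip_width"\].round(4)/s["grip_width"]/' st.py; python3 st.py
```

```text
33.07 az 69.8 j6 -1.664 p [ 0.5627 -0.2404  0.1766] F [0.6 0.3 0.5] M [ 0.042 -0.045  0.121] 0.013811762747710902
```

Emit:
jog_arm([
  [0,0,4,0,0,0,0],
  [0,0,4,0,0,0,0],
  [0,0,4,0,0,0,0],
  [0,0,4,0,0,0,0],
  [0,0,4,0,0,0,0],
])

```text
time_s: 33.48
ee_pos: [0.5627, -0.2405, 0.1767]
tcp_rot: [[-0.764, 0.645, 0.003], [0.645, 0.764, -0.001], [-0.003, 0.001, -1.0]]
contact_force: [-0.7, -0.0, 0.8]
grip_width: 0.0135
finger_force: 50.0
```

```bash
python3 st.py
```

```text
33.48 az 49.8 j6 -1.315 p [ 0.5627 -0.2405  0.1767] F [-0.7 -0.   0.8] M [-0.05   0.045  0.141] 0.013450868804019196
```

Emit:
jog_arm([
  [0,0,2.5,0,0,0,0],
  [0,0,2.5,0,0,0,0],
  [0,0,2.5,0,0,0,0],
  [0,0,2.5,0,0,0,0],
  [0,0,0,0,0,0,0],
])

```text
time_s: 33.9
ee_pos: [0.5627, -0.2405, 0.1767]
tcp_rot: [[-0.642, 0.766, 0.003], [0.766, 0.642, -0.001], [-0.003, 0.002, -1.0]]
contact_force: [-0.4, 0.7, 1.3]
grip_width: 0.0136
finger_force: 50.0
```

```bash
python3 st.py
```

```text
33.9 az 40.0 j6 -1.143 p [ 0.5627 -0.2405  0.1767] F [-0.4  0.7  1.3] M [-0.04   0.126  0.056] 0.013573984607856502
```

Emit:
jog_arm([
  [0,0,2,0,0,0,0],
  [0,0,2,0,0,0,0],
  [0,0,2,0,0,0,0],
  [0,0,2,0,0,0,0],
  [0,0,0,0,0,0,0],
])

```text
time_s: 34.32
ee_pos: [0.5626, -0.2405, 0.1767]
tcp_rot: [[-0.531, 0.848, 0.003], [0.848, 0.531, -0.001], [-0.002, 0.002, -1.0]]
contact_force: [0.1, 0.1, 1.9]
grip_width: 0.0135
finger_force: 50.0
```

```bash
python3 st.py
```

```text
34.32 az 32.0 j6 -1.004 p [ 0.5626 -0.2405  0.1767] F [0.1 0.1 1.9] M [-0.116  0.126  0.027] 0.01351181170871777
```

Emit:
jog_arm([
  [0,0,1,0,0,0,0],
  [0,0,1,0,0,0,0],
  [0,0,1,0,0,0,0],
  [0,0,1,0,0,0,0],
  [0,0,1,0,0,0,0],
])

```text
time_s: 34.73
ee_pos: [0.5627, -0.2405, 0.1766]
tcp_rot: [[-0.454, 0.891, 0.003], [0.891, 0.454, -0.001], [-0.002, 0.002, -1.0]]
contact_force: [-1.0, 0.1, 5.5]
grip_width: 0.0134
finger_force: 50.0
```

```bash
python3 st.py
```

```text
34.73 az 27.0 j6 -0.916 p [ 0.5627 -0.2405  0.1766] F [-1.   0.1  5.5] M [-0.11   0.257  0.183] 0.01336025268905176
```

Emit:
jog_arm([
  [0,0,1,0,0,0,0],
  [0,0,1,0,0,0,0],
  [0,0,1,0,0,0,0],
  [0,0,1,0,0,0,0],
  [0,0,1,0,0,0,0],
])

```text
time_s: 35.15
ee_pos: [0.5627, -0.2405, 0.1766]
tcp_rot: [[-0.374, 0.927, 0.003], [0.927, 0.374, -0.001], [-0.002, 0.002, -1.0]]
contact_force: [-0.3, 0.0, 6.7]
grip_width: 0.0135
finger_force: 50.0
```

```bash
python3 st.py
```

```text
35.15 az 22.0 j6 -0.829 p [ 0.5627 -0.2405  0.1766] F [-0.3  0.   6.7] M [-0.134  0.258  0.141] 0.01349097777306432
```

Emit:
jog_arm([
  [0,0,1,0,0,0,0],
  [0,0,1,0,0,0,0],
  [0,0,1,0,0,0,0],
  [0,0,1,0,0,0,0],
  [0,0,1,0,0,0,0],
])

```text
time_s: 35.57
ee_pos: [0.5626, -0.2405, 0.1766]
tcp_rot: [[-0.292, 0.956, 0.003], [0.956, 0.292, -0.001], [-0.002, 0.002, -1.0]]
contact_force: [0.0, -0.1, 6.7]
grip_width: 0.0136
finger_force: 50.0
```

```bash
python3 st.py
```

```text
35.57 az 17.0 j6 -0.741 p [ 0.5626 -0.2405  0.1766] F [ 0.  -0.1  6.7] M [-0.099  0.248  0.097] 0.013571127338976747
```

Emit:
jog_arm([
  [0,0,1,0,0,0,0],
  [0,0,1,0,0,0,0],
  [0,0,1,0,0,0,0],
  [0,0,1,0,0,0,0],
  [0,0,1,0,0,0,0],
])

```text
time_s: 35.98
ee_pos: [0.5626, -0.2405, 0.1766]
tcp_rot: [[-0.207, 0.978, 0.003], [0.978, 0.207, -0.001], [-0.001, 0.002, -1.0]]
contact_force: [-1.6, -0.2, 5.9]
grip_width: 0.0135
finger_force: 50.0
```

```bash
python3 st.py
```

```text
35.98 az 12.0 j6 -0.654 p [ 0.5626 -0.2405  0.1766] F [-1.6 -0.2  5.9] M [-0.048  0.266  0.187] 0.013548161719811014
```

Emit:
jog_arm([
  [0,0,1,0,0,0,0],
  [0,0,1,0,0,0,0],
  [0,0,1,0,0,0,0],
  [0,0,1,0,0,0,0],
  [0,0,1,0,0,0,0],
])

```text
time_s: 36.4
ee_pos: [0.5626, -0.2405, 0.1766]
tcp_rot: [[-0.122, 0.992, 0.002], [0.992, 0.122, -0.001], [-0.001, 0.002, -1.0]]
contact_force: [-1.0, 0.4, 5.6]
grip_width: 0.0134
finger_force: 50.4
```

```bash
python3 st.py
```

```text
36.4 az 7.0 j6 -0.568 p [ 0.5626 -0.2405  0.1766] F [-1.   0.4  5.6] M [-0.038  0.357  0.541] 0.01339554694034831
```

Emit:
jog_arm([
  [0,0,1,0,0,0,0],
  [0,0,1,0,0,0,0],
  [0,0,1,0,0,0,0],
  [0,0,1,0,0,0,0],
  [0,0,1,0,0,0,0],
])

```text
time_s: 36.82
ee_pos: [0.5626, -0.2405, 0.1766]
tcp_rot: [[-0.037, 0.999, 0.002], [0.999, 0.037, -0.001], [-0.001, 0.002, -1.0]]
contact_force: [-0.9, 0.4, 6.1]
grip_width: 0.0133
finger_force: 51.9
```

```bash
python3 st.py
```

```text
36.82 az 2.1 j6 -0.481 p [ 0.5626 -0.2405  0.1766] F [-0.9  0.4  6.1] M [-0.041  0.321  0.993] 0.013267235083879255
```

Emit:
jog_arm([
  [0,0,0,0,0,0,0],
  [0,0,-2,0,0,0,0],
  [0,0,-2,0,0,0,0],
  [0,0,-2,0,0,0,0],
  [0,0,-1.5,0,0,0,0],
])

```text
time_s: 37.23
ee_pos: [0.5626, -0.2405, 0.1766]
tcp_rot: [[-0.167, 0.986, 0.003], [0.986, 0.167, -0.001], [-0.001, 0.002, -1.0]]
contact_force: [-0.8, -1.0, 5.8]
grip_width: 0.0132
finger_force: 50.0
```

```bash
python3 st.py
```

```text
37.23 az 9.6 j6 -0.613 p [ 0.5626 -0.2405  0.1766] F [-0.8 -1.   5.8] M [-0.105  0.345 -0.018] 0.013247641969471783
```

Emit:
jog_arm([
  [0,0,0,0,0,0,0.2],
  [0,0,0,0,0,0,0.3],
  [0,0,0,0,0,0,0.4],
  [0,0,0,0,0,0,0.5],
  [0,0,0,0,0,0,0.5],
])

```text
time_s: 37.65
ee_pos: [0.5618, -0.24, 0.1748]
tcp_rot: [[-0.165, 0.986, 0.0], [0.986, 0.165, 0.001], [0.001, 0.0, -1.0]]
contact_force: [-0.1, -0.6, 0.2]
grip_width: 0.0423
finger_force: 0.0
```

Emit:
jog_arm([
  [0,0,0,0,0,-8,0.5],
  [0,0,0,0,0,-14,0.5],
  [0,0,0,0,0,-20,0.5],
  [0,0,0,0,0,-20,0.5],
  [0,0,0,0,0,-20,0.5],
])

```text
time_s: 38.07
ee_pos: [0.5618, -0.2401, 0.2586]
tcp_rot: [[-0.165, 0.986, 0.001], [0.986, 0.165, 0.0], [0.0, 0.001, -1.0]]
contact_force: [-0.4, -0.2, 0.8]
grip_width: 0.0442
finger_force: 0.0
```

Emit:
jog_arm([
  [0,0,0,0,0,-15,0.5],
  [0,0,0,0,0,-15,0.5],
  [0,0,0,0,0,-10,0.5],
  [0,0,0,0,0,0,0.5],
  [0,0,0,0,0,0,0.5],
])

```text
time_s: 38.48
ee_pos: [0.5622, -0.2403, 0.2981]
tcp_rot: [[-0.165, 0.986, 0.002], [0.986, 0.165, -0.0], [-0.001, 0.002, -1.0]]
contact_force: [0.3, -0.6, 0.1]
grip_width: 0.0442
finger_force: 0.0
```

Run:
```python
from h import *
bar("w18")
c=calibration("wrist");print("pred mark, pointer",proj(c,[(.622,-.1565,.012),(.60,-.156,.018)]))
```

```text
38.4833 [ 0.5622 -0.2403  0.2981] [[-0.165, 0.986, 0.002], [0.986, 0.165, -0.0], [-0.001, 0.002, -1.0]] [-0.45  0.12  1.69  0.    1.33 -0.61]
[ 305  174   21  131 2331] [[305.0, 174.0], [325.0, 174.0], [325.0, 304.0], [305.0, 304.0]] centre [ 0.5602 -0.2378] size [np.float64(0.0136), np.float64(0.0989)] az -80.0
pred mark, pointer [[381.48558615 135.84416687]
 [363.25184846 132.04422653]]
```

Run:
```python
from h import *
c=calibration("wrist");im=cv2.imread("pics/w18.png");h=cv2.cvtColor(im,cv2.COLOR_BGR2HSV)
ey=np.array([np.sin(np.radians(2.95)),np.cos(np.radians(2.95))])
def pts(m,u0,u1,v0,v1):
    k=np.zeros(m.shape,bool);k[v0:v1,u0:u1]=m[v0:v1,u0:u1];ys,xs=np.nonzero(k);return xs,ys
xs,ys=pts((h[...,1]>140)&((h[...,0]<7)|(h[...,0]>173)),368,400,115,155);print("mark",xs.min(),xs.max(),ys.min(),ys.max(),xs.mean(),ys.mean())
M=back(c,[(xs.mean(),ys.mean())],.016)[0]
for y in range(122,143,2): print(y,im[y,352:376:2].sum(1)//3)
xs,ys=pts((h[...,1]<50)&(h[...,2]>195),354,372,120,145);print("ptr",xs.min(),xs.max(),ys.min(),ys.max(),xs.mean(),ys.mean())
P=back(c,[(xs.mean(),ys.mean())],.018)[0]
print(M,P,"gap",1e3*(M-P)[:2]@ey)
```

```text
mark 376 388 132 138 381.75 134.9
122 [ 66  71  75  79  82  81  77  76  80  79  90 129]
124 [ 55  54  56  62  70  81  75  61  60  62 106 151]
126 [ 54  54  55  49  66  77  81  77  84  90 106 128]
128 [ 54  55  54  78 134 124  86  80 108 145 152 152]
130 [ 56  52  53 124 226 229 210 197 155 133 121 114]
132 [ 60  59  52 116 180 192 210 224 226 227 219 192]
134 [115 138 121 143 151 159 159 163 171 188 208 190]
136 [129 158 157 151 121 116 127 139 146 157 152 143]
138 [143 160 157 156 155 155 145 135 124 116 112 183]
140 [153 159 157 157 158 157 160 159 159 153 144 210]
142 [156 160 159 157 139 127 141 153 159 154 172 229]
ptr 360 371 129 134 365.5135135135135 131.2972972972973
[ 0.62134266 -0.15545012  0.016     ] [ 0.60231666 -0.15478448  0.018     ] gap 0.31440811001822855
```

```bash
python3 -c "
from h import *
print(r.sign_off())"
```

```text
the job is handed in; nothing more can be done
None
```

The job is handed in at about 38.5 s of the 72 s allowed. By my last wrist picture the fence pointer is about 0.3 mm from the red mark. The T-key was released upright and fully down on the bolt, then gripped afresh and turned clockwise until the torque rose from about 0.19 to 0.99 N m at the stop. The key is still standing on the bolt with the gripper clear, and no arm path came near the dish, stack, bottle or jar.

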